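# Fit a bayonet lamp into a detector's lamp carrier

### The arm

A 7-joint arm with a two-finger parallel gripper is mounted at the origin on a cart in front of the work surface, level with it; the furniture and walls round the work are solid. World frame = base frame: x ahead of the robot, y to its left, z up, the work surface at z = 0. Lengths are in mm, angles in rad, forces in N, time in s.
With the tool pointing down it reaches from about 425 to 950 mm from the base axis. Payload 4.7 kg.
Tool frame: the origin (TCP) lies at the very end of the fingers, on their centre line; the grasp point (between the pads) lies 19 mm behind it; z points along the fingers, y is the direction in which the jaws open and shut (so a half turn about z gives the same grasp; the last joint's range is limited). The gripper opens to 85 mm and grips with 20 to 120 N. Pads are 22 mm wide; open, the fingers measure 114 mm over their backs; the gripper's body (76 mm by 85 mm) begins 54 mm behind the grasp point. The pads swing forward as they close: fully open they stand 13 mm farther back than shut.
Start: joints at [-1.22, 0.469, -0.049, 1.532, 0.024, 1.141, -0.082], TCP at [250.207, 626.933, 231.335] pointing down, gripper open.
Joint ranges: [-2.59, 2.59], [-0.33, 1.99], [-1.39, 1.29], [0.1, 2.45], [-1.04, 4.18], [0.21, 1.99], [-2.66, 2.66]. Speed limits (rad/s): [2.57, 2.57, 3.14, 3.14, 3.14, 3.14, 3.14].

### API

Orientations are given as a unit quaternion [w, x, y, z].
In Python, from bench import ctrl, eyes, sign_off, nets gives the robot as it stands. The module is installed in compiled form; this text tells all that it offers.
- The arm moves only by the tool drive_tool, never from a script. Its argument "motion" is a list of rows, each a list of 7 numbers: the opening, from 0 (shut) to 1 (fully open), then the shift along the tool's x, y, z in cm, then the turn, a rotation vector about the tool's x, y, z in rad. A call has 1 to 8 rows; each row shifts and turns the pose as measured when the row begins, along the tool's axes as they then stand; what a row does not reach is not made up. A row lasts 1/10 s, in which the tool goes at most 50 mm and 8.59 degrees, less where a joint would pass 70% of its speed; a pose out of reach is approached as far as the arm can. A call with a gripper value outside its range is refused whole. The fingers move at their own pace and stop on an object; the grip force is fixed at half the most. Time passes only in rows, so rows that do not move let the fingers close. It gives the time, the measured TCP pose, the force and the opening at its end, in the units of the state.
- ctrl.state(): the state, without advancing time (a new reading comes with each control period).
- eyes.camera(name): name is "scene" or "top" or "wrist"; returns (picture, depth): 384x512x3 uint8, blue, green, red; 384x512 float32, mm along the optical axis (not along the pixel's ray), 0 where there is no reading.
- eyes.camera_model(name): a dict with "fx", "fy", "cx", "cy" (pixels), "R" (3x3) and "t" (3): a world point X has camera coordinates R X + t. Camera axes: x right, y down, z forward; pixel columns grow to the right and rows downward; lengths in mm; the calibration is good to about 2 mm. The wrist camera is an equidistant fisheye: a pixel r from the principal point sees the ray r / f radians off the axis. A picture is of the moment at which its call begins: read the wrist's pose just before it. camera_model takes no time and is no camera call; for the wrist camera it gives the pose at the moment of the call.
- sign_off(): hands the job in, once; it reports no verdict.
Trained networks look in the newest picture that a camera, given by its name, has taken for a name from the list of things; names that differ only in an ending like _2 or _b are one class to them, and where a whole thing is asked for, a point or a joint stands for the part that bears it (a point fixed in the world has none). Each returns a list of dicts, best first, with "conf" (0 to 1); they miss things now and then, are a little off and sometimes report something else, mostly with a low value. They report only what shows in the picture. A call takes as long as a camera call. They do not tell look-alikes from the thing itself.
- nets.search_frame(camera, query): "rect" ([left, top, width, height] in pixels, round what is visible of it).
The state is a dict: "clock": time; "qpos": joint angles; "qd": joint speeds; "effort": joint torques, N m; "ee_pos": TCP position; "tcp_rot": TCP orientation; "force": force on the tool from outside, world axes, zero at the start; "moment": the same for the moment, N m; "opening": finger opening in mm.
Only numpy, scipy, OpenCV 4.12 (cv2) and the standard library are available. Lean on these libraries where they do the work, as an engineer would, in place of code of your own. Each camera call takes 0.05 s, during which the arm holds its last target.

### The job

Fit the new lamp into the round holder on the detector's lamp carrier: take it out of its tray by the white ceramic neck, never touching the glass, feel for the holder's two slots with the lamp's two lugs, press the lamp down gently against the spring and turn it clockwise (seen from above), a little under a quarter turn, until it stops. Then let go, so that the spring lifts the lugs into their notches and the lamp stays locked. Do not force it at any time, and leave the other things where they are.

Things in the scene. Friction and masses are not known exactly. Their poses are not given: they have to be found in the camera images.
- lamp_grip (a point): The lamp's grip point, on its axis 44 mm above its underside, mid-way up the white ceramic neck (plain cylinder, diameter 26 mm, from 28 to 60 mm above the underside). z runs up the lamp; x points through one of its two lugs (the other is opposite). The lamp, 82 mm tall, stands upright in one of the tray's two pockets.
- lamp: The lamp, about 0.1 kg; origin at the centre of its underside, axes as lamp_grip. Foot 16 mm in diameter, tapering out to the 22 mm metal barrel at 6 mm up; on the barrel, along +x and -x, two lugs, each 5 mm wide, 4 mm tall (8 to 12 mm above the underside), reaching 15.5 mm from the axis. Above the barrel the ceramic neck, then the glass.
- bulb: The lamp's glass, fixed to it: 16 mm in diameter, from 60 to 82 mm above the lamp's underside (origin at the lamp's underside). Not to be touched.
- carrier_ref (a point): Where the centre of the lamp holder's rim would be with its adjusters in mid position, 62 mm above the table. The holder, a round barrel, sits clamped in a ring on two centring slides: its rim is really up to 2.5 mm off along x, 2.5 mm along y, 3 mm in height, and the barrel is turned up to 0.5 rad either way. Find it by feel or eye. x: line of the two entry slots before that turn; z up.
- slot_ref (a point): Where the mouth of one entry slot would be in mid position (the other is opposite). Slots 7 mm wide, 12 mm deep. From each foot a level run (12 to 6 mm below the rim) goes clockwise seen from above; 80 degrees from the slot its roof has a notch 2 mm higher with 4 degrees of play either way; at 84 degrees is the end stop.
- lamp_carrier: The lamp carrier: aluminium plate 122 x 106 mm, fixed, cooling fins 46 mm tall at its +x end; origin at the centre of its underside, axes as carrier_ref. The upright steel holder, its tallest part, has a 24 mm bore and is 33 mm across. A lamp can be turned once its underside is 18 mm below the rim; 2 mm deeper the lugs stand on the run's floor.
- contact (a joint): Travel (m) of the sprung contact in the bore: 0 with the holder empty (its face 12 mm below the rim), growing as the lamp presses it down. It pushes with 6 N at first, 10 N after 8 mm. 0.008 with the lugs on the run's floor, 0.006 as they clear its roof, 0.004 when they are up in the notches.
- tray: Plastic tray, 70 x 124 x 18 mm, fixed; origin at the centre of its underside. Two round pockets 41 mm in diameter and 14 mm deep, 30 mm from the centre along +y and -y: the lamp stands in one, a dust cap in the other.
- dust_cap: Black round dust cap, 35 mm in diameter, 23.5 mm tall, in the other pocket; origin at the centre of its underside. To be left there.
- jar: Sample jar with a blue lid, 41 mm in diameter, 53 mm tall, on the table beyond the work; origin at the centre of its underside. To be left alone.
Mind the look-alikes: they are no part of the job. Of the things that look like the lamp, take the one that is farthest to the robot's left at the start.

How it is judged:
By the outcome, as a careful person would: the job done as asked, in the order asked, and still so for the second after the job is handed in, with the robot touching nothing.
It also fails if it takes over 72 s, if anything falls off the work surface, if the arm or the gripper's body presses on something with over 40 N, if the wrist force passes 120 N, or if a joint passes its speed limit or range.

## Working session

There is one attempt and no reset: what is moved stays moved. The work goes in short steps, Python scripts to look and compute and a tool call to move; the robot and the scene stay as the last step left them, time stands still between calls to the robot, and variables do not carry over. Pictures are saved under pics/ and viewed, and the job is handed in when it is done.

Besides the shell and the picture viewer there is one more tool, called after "Call:" as name(argument=value, ...) on one line, values as JSON. drive_tool: Moves the arm, as the interface text tells. Its arguments: {"type":"object","properties":{"motion":{"type":"array","items":{"type":"array","items":{"type":"number"}}}},"required":["motion"]}

```bash
mkdir -p pics; ls; python3 - <<'E'
from bench import ctrl, eyes, nets
import cv2, numpy as np
s=ctrl.state(); print({k:np.round(v,3).tolist() for k,v in s.items()})
for n in ["scene","top","wrist"]:
    p,d=eyes.camera(n); cv2.imwrite(f"pics/{n}0.png",p); np.save(f"pics/{n}0.npy",d)
    m=eyes.camera_model(n); print(n,{k:np.round(v,3).tolist() for k,v in m.items()})
    for q in ["lamp","lamp_carrier","tray"]:
        print(q,[(np.round(r["rect"]).tolist(),round(r["conf"],2)) for r in nets.search_frame(n,q)])
print(ctrl.state()["clock"])
E
```

```text
pics
{'clock': 0.0, 'qpos': [-1.22, 0.469, -0.049, 1.534, 0.024, 1.141, -0.082], 'qd': [-0.0, 0.001, 0.001, 0.0, -0.001, 0.001, -0.002], 'effort': [-0.0, -51.031, -0.047, -23.772, 0.011, 0.007, -0.0], 'ee_pos': [250.051, 626.368, 230.273], 'tcp_rot': [-0.0, 0.189, 0.982, -0.001], 'force': [0.091, 0.29, -0.534], 'moment': [0.042, 0.014, 0.01], 'opening': 85.208}
scene {'fx': 423.197, 'fy': 423.197, 'cx': 256.7, 'cy': 183.541, 'R': [[0.804, -0.595, -0.012], [-0.358, -0.468, -0.808], [0.475, 0.654, -0.589]], 't': [-390.682, 258.693, 618.56]}
lamp [([236.0, 196.0, 18.0, 32.0], 0.88), ([209.0, 187.0, 10.0, 33.0], 0.81), ([191.0, 149.0, 15.0, 28.0], 0.6), ([240.0, 171.0, 12.0, 29.0], 0.6), ([192.0, 148.0, 7.0, 9.0], 0.58)]
lamp_carrier [([264.0, 206.0, 87.0, 71.0], 0.8)]
tray [([178.0, 165.0, 55.0, 41.0], 0.78), ([265.0, 204.0, 84.0, 72.0], 0.4)]
top {'fx': 475.442, 'fy': 475.442, 'cx': 262.966, 'cy': 192.39, 'R': [[-0.018, -1.0, -0.016], [-0.992, 0.02, -0.122], [0.123, 0.013, -0.992]], 't': [59.6, 519.048, 857.802]}
lamp [([278.0, 212.0, 15.0, 17.0], 0.69), ([247.0, 235.0, 13.0, 17.0], 0.62), ([162.0, 212.0, 26.0, 15.0], 0.57), ([242.0, 191.0, 17.0, 16.0], 0.52)]
lamp_carrier [([312.0, 154.0, 60.0, 72.0], 0.91)]
tray [([165.0, 202.0, 63.0, 35.0], 0.77)]
wrist {'fx': 297.319, 'fy': 297.319, 'cx': 255.281, 'cy': 192.489, 'R': [[0.37, 0.929, -0.001], [0.892, -0.355, 0.281], [0.26, -0.105, -0.96]], 't': [-675.821, -37.004, 380.066]}
lamp [([86.0, 346.0, 17.0, 32.0], 0.49)]
lamp_carrier []
tray [([97.0, 333.0, 26.0, 35.0], 0.95)]
0.6
```

```bash
python3 - <<'E'
import cv2
a=cv2.imread("pics/scene0.png");cv2.imwrite("pics/scene0z.png",cv2.resize(a[110:300,150:380],None,fx=3.4,fy=3.1,interpolation=cv2.INTER_CUBIC))
a=cv2.imread("pics/top0.png");cv2.imwrite("pics/top0z.png",cv2.resize(a[110:290,140:400],None,fx=3,fy=3,interpolation=cv2.INTER_CUBIC))
E
```

```text
(no output)
```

View pics/scene0.png

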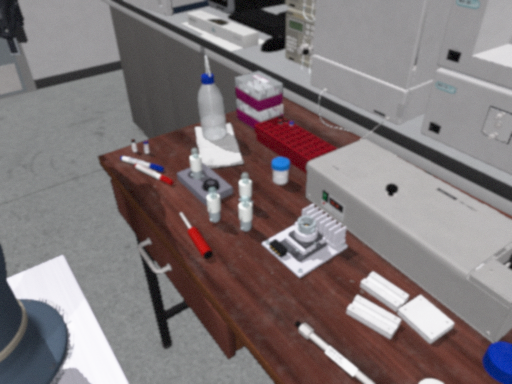

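View pics/top0.png

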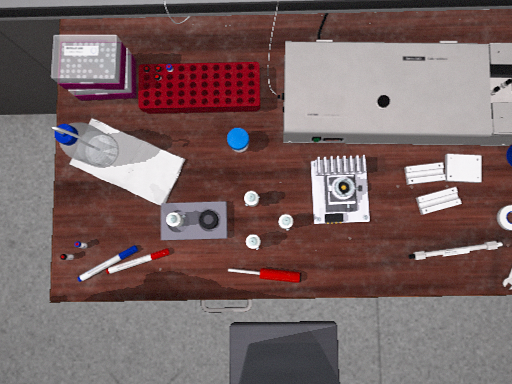

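View pics/wrist0.png

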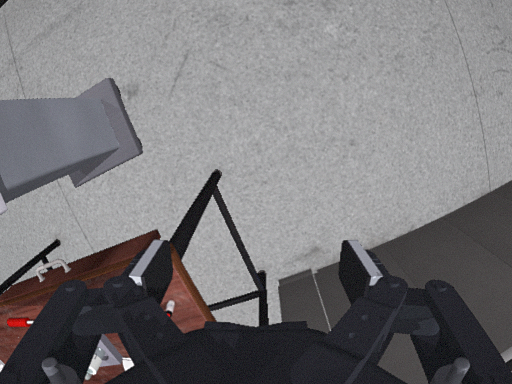

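```bash
ls -la pics
```

```text
total 4400
drwxr-xr-x 2 agent agent   4096 Dec  7 14:46 .
drwxr-xr-x 3 agent agent   4096 Dec  7 14:46 ..
-rw-r--r-- 1 agent agent 786560 Dec  7 14:46 scene0.npy
-rw-r--r-- 1 agent agent 330987 Dec  7 14:46 scene0.png
-rw-r--r-- 1 agent agent 541483 Dec  7 14:46 scene0z.png
-rw-r--r-- 1 agent agent 786560 Dec  7 14:46 top0.npy
-rw-r--r-- 1 agent agent 347801 Dec  7 14:46 top0.png
-rw-r--r-- 1 agent agent 534300 Dec  7 14:46 top0z.png
-rw-r--r-- 1 agent agent 786560 Dec  7 14:46 wrist0.npy
-rw-r--r-- 1 agent agent 363317 Dec  7 14:46 wrist0.png
```

View pics/scene0z.png

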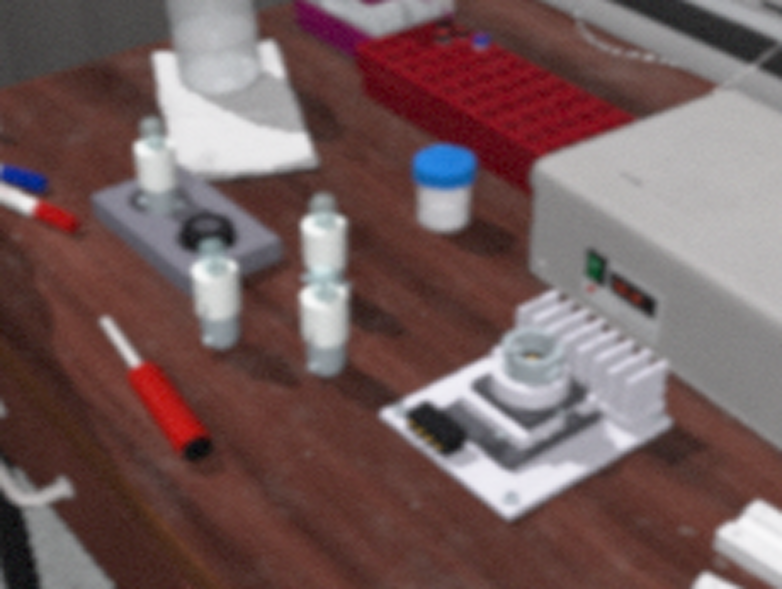

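View pics/top0z.png

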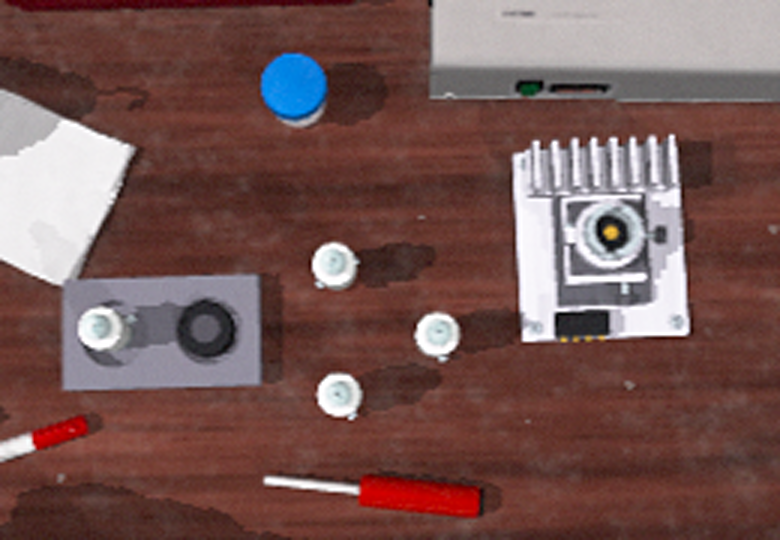

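```bash
cat > h.py <<'E'
import numpy as np, cv2
from bench import ctrl, eyes, nets
from scipy.spatial.transform import Rotation as Ro
def P(m,u,v,z):
    "pinhole pixel + known world height -> world"
    R=np.array(m["R"]);t=np.array(m["t"]); c=-R.T@t
    r=R.T@np.array([(u-m["cx"])/m["fx"],(v-m["cy"])/m["fy"],1])
    return c+r*(z-c[2])/r[2]
def D(m,u,v,d):
    R=np.array(m["R"]);t=np.array(m["t"])
    return R.T@(np.array([(u-m["cx"])/m["fx"],(v-m["cy"])/m["fy"],1])*d-t)
def fish_ray(m,u,v):
    x=(u-m["cx"])/m["fx"];y=(v-m["cy"])/m["fy"];th=np.hypot(x,y)
    s=np.sin(th)/max(th,1e-9); r=np.array([x*s,y*s,np.cos(th)])
    R=np.array(m["R"]);t=np.array(m["t"]); return -R.T@t,R.T@r
def FP(m,u,v,z):
    c,r=fish_ray(m,u,v); return c+r*(z-c[2])/r[2]
def fproj(m,X):
    p=np.array(m["R"])@np.asarray(X)+np.array(m["t"]);th=np.arctan2(np.hypot(p[0],p[1]),p[2]);a=np.arctan2(p[1],p[0])
    return m["cx"]+m["fx"]*th*np.cos(a),m["cy"]+m["fy"]*th*np.sin(a)
def proj(m,X):
    p=np.array(m["R"])@np.asarray(X)+np.array(m["t"]);return m["cx"]+m["fx"]*p[0]/p[2],m["cy"]+m["fy"]*p[1]/p[2]
E
python3 - <<'E'
from h import *
m=eyes.camera_model("top"); d=np.load("pics/top0.npy")
for n,u,v in [("lamptray",174,217),("cap",208,219),("l2",251,196),("l3",286,219),("l4",252,239),("holder",345,187),("jar",237,138),("tray TL",161,204),("tray TR",226,204),("tray BL",161,238),("tray BR",226,237),("car TL",311,172),("car BL",314,222),("car BR",369,219),("table",300,200)]:
    print(n,d[v,u],np.round(D(m,u,v,d[v,u]),1))
E
```

```text
lamptray 839.3208 [473.6 206.8  80. ]
cap 917.46967 [474.4 157.1   0.7]
l2 839.1357 [507.9  70.2  82.6]
l3 833.79645 [466.1   9.4  82. ]
l4 0.0 [410.8  37.8 915.7]
holder 871.4849 [ 524.9 -101.1   49.8]
jar 881.28534 [619.9  95.6  54.3]
tray TL 907.41284 [503.8 244.9  15.6]
tray TR 923.4898 [503.1 122.3  -2.3]
tray BL 896.54663 [439.  243.7  18.5]
tray BR 901.43115 [438.8 121.6  11.9]
car TL 921.3579 [561.4 -43.8   4.8]
car BL 909.4084 [464.5 -46.6   4.8]
car BR 912.81433 [ 468.5 -152.6    0.5]
table 919.5082 [ 5.078e+02 -2.130e+01  3.000e-01]
```

```bash
python3 - <<'E'
from h import *
s=ctrl.state(); m=eyes.camera_model("wrist")
R=np.array(m["R"]);c=-R.T@np.array(m["t"])
q=s["tcp_rot"];T=Ro.from_quat([q[1],q[2],q[3],q[0]])
print("cam in tool",T.inv().apply(c-np.array(s["ee_pos"])).round(2)); print("cam axes in tool (cols x,y,z)\n",(T.as_matrix().T@R.T).round(3))
print(T.as_matrix().round(3))
tg=np.array([474,207,250]); print(T.inv().apply(tg-np.array(s["ee_pos"]))/10)
E
```

```text
cam in tool [  71.32    1.21 -143.22]
cam axes in tool (cols x,y,z)
 [[ 0.    -0.96  -0.281]
 [ 1.     0.001 -0.001]
 [ 0.001 -0.281  0.96 ]]
[[-0.929  0.371  0.   ]
 [ 0.371  0.929  0.   ]
 [-0.     0.    -1.   ]]
[-36.3493923  -30.70343076  -1.86757556]
```

```bash
cat >> h.py <<'E'
def pose():
    s=ctrl.state();q=s["tcp_rot"];T=Ro.from_quat([q[1],q[2],q[3],q[0]]);return s,np.array(s["ee_pos"]),T
def down(jaw):
    j=np.deg2rad(jaw);y=np.array([np.cos(j),np.sin(j),0]);z=np.array([0,0,-1.]);return Ro.from_matrix(np.c_[np.cross(y,z),y,z])
def jawang(T):
    y=T.as_matrix()[:,1];return np.rad2deg(np.arctan2(y[1],y[0]))
def plan(tg,jaw,n=None,op=1,vmax=45):
    s,p,T=pose();G=down(jaw);rv=(T.inv()*G).as_rotvec();d=np.array(tg)-p
    if n is None:n=int(max(1,np.ceil(np.linalg.norm(d)/vmax),np.ceil(np.linalg.norm(rv)/0.14)))
    print("t",s["clock"],"pos",p.round(1),"jaw",round(jawang(T),1),"F",np.round(s["force"],1),"op",round(s["opening"],1),"n",n)
    for i in range(n):
        Ti=T*Ro.from_rotvec(rv*i/n);dd=Ti.inv().apply(d/n)/10
        print([op]+(np.round(dd,2)+0).tolist()+(np.round(rv/n,3)+0).tolist(),',')
E
python3 -c "
from h import *
plan([474,207,200],20)"
```

```text
t 0.6 pos [250.2 626.9 231.4] jaw 68.2 F [-0.2  0.5 -0.4] op 85.6 n 11
[1, -3.3, -2.79, 0.28, 0.0, 0.0, 0.077] ,
[1, -3.51, -2.53, 0.28, 0.0, 0.0, 0.077] ,
[1, -3.69, -2.25, 0.28, 0.0, 0.0, 0.077] ,
[1, -3.85, -1.97, 0.28, 0.0, 0.0, 0.077] ,
[1, -3.99, -1.67, 0.28, 0.0, 0.0, 0.077] ,
[1, -4.11, -1.36, 0.28, 0.0, 0.0, 0.077] ,
[1, -4.2, -1.04, 0.28, 0.0, 0.0, 0.077] ,
[1, -4.27, -0.71, 0.28, 0.0, 0.0, 0.077] ,
[1, -4.31, -0.38, 0.29, 0.0, 0.0, 0.077] ,
[1, -4.33, -0.05, 0.29, 0.0, 0.0, 0.077] ,
[1, -4.32, 0.28, 0.29, 0.0, 0.0, 0.077] ,
```

Candidates (top picture pixels): tray lamp (174,217), and loose ones at (251,196), (286,219), (252,239). The tray one, at y≈207 mm, is farthest to the robot's left, and it also stands in the tray pocket. The top crop confirms this. The dust cap is at (208,219) and the jar at (237,138). I'm moving over the tray.

Call:
drive_tool(motion=[[1,-3.3,-2.8,0.3,0,0,0.077],[1,-3.5,-2.5,0.3,0,0,0.077],[1,-3.7,-2.25,0.3,0,0,0.077],[1,-3.85,-2.0,0.3,0,0,0.077],[1,-4.0,-1.7,0.3,0,0,0.077],[1,-4.1,-1.4,0.3,0,0,0.077],[1,-4.2,-1.0,0.3,0,0,0.077],[1,-4.3,-0.7,0.3,0,0,0.077]])

```text
clock: 1.4
ee_pos: [410.9, 317.0, 205.7]
tcp_rot: [-0.002, 0.482, 0.876, 0.004]
force: [1.5, 0.5, -0.8]
opening: 85.2
```

```bash
python3 -c "
from h import *
plan([474,207,200],20)"
```

```text
t 1.4 pos [410.9 317.  205.7] jaw 32.4 F [ 1.5  0.5 -0.8] op 85.2 n 3
[1, -4.23, -0.19, 0.16, 0.001, -0.003, 0.072] ,
[1, -4.23, 0.12, 0.17, 0.001, -0.003, 0.072] ,
[1, -4.21, 0.42, 0.18, 0.001, -0.003, 0.072] ,
```

Call:
drive_tool(motion=[[1,-4.2,-0.2,0.15,0,0,0.072],[1,-4.2,0.1,0.15,0,0,0.072],[1,-3.5,0.4,0.2,0,0,0.072],[1,-0.7,0.0,0,0,0,0]])

```text
clock: 1.8
ee_pos: [476.8, 196.4, 200.8]
tcp_rot: [-0.001, 0.581, 0.814, 0.004]
force: [0.2, -0.1, -0.8]
opening: 85.5
```

```bash
python3 - <<'E'
from h import *
s,p,T=pose();print(p.round(1),jawang(T),s["clock"],np.linalg.norm(s["qd"]))
m=eyes.camera_model("wrist");a,d=eyes.camera("wrist");cv2.imwrite("pics/w1.png",a);np.save("pics/w1.npy",d)
import pickle;pickle.dump((m,p,T.as_quat()),open("pics/w1.pkl","wb"))
u,v=fproj(m,[474,207,82]);print(u,v)
u,v=int(u),int(v)
cv2.imwrite("pics/w1z.png",cv2.resize(a[max(0,v-90):v+90,max(0,u-110):u+110],None,fx=3.5,fy=3.3,interpolation=cv2.INTER_CUBIC));print(max(0,u-110),max(0,v-90))
E
```

```text
[476.8 196.4 200.8] 18.897320541221564 1.8 0.18581780887653343
254.7711810946134 176.86567918364568
144 86
```

View pics/w1.png

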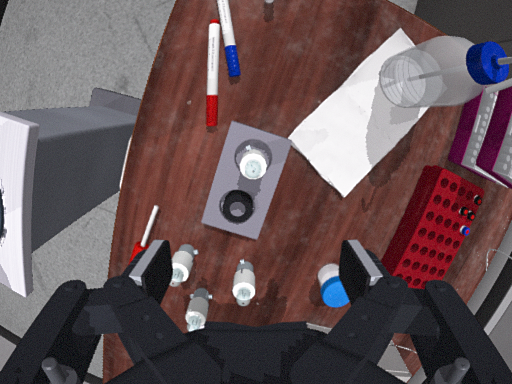

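View pics/w1z.png

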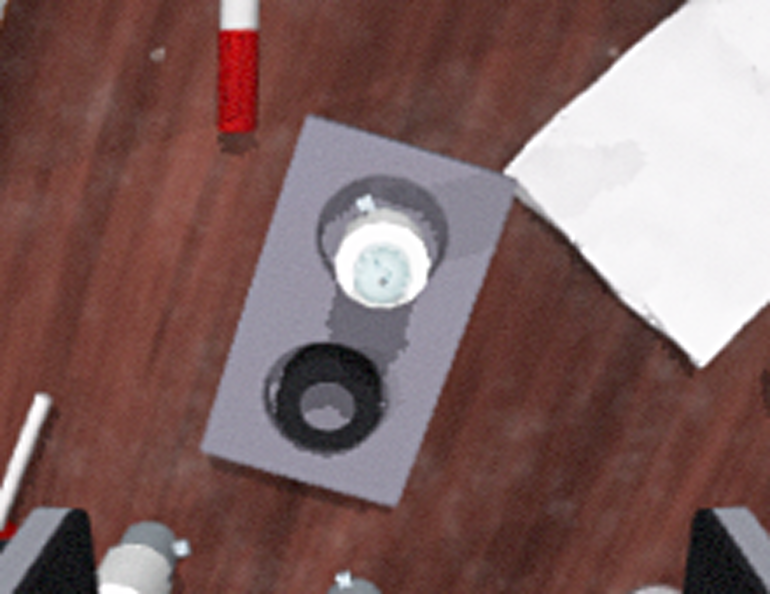

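```bash
python3 - <<'E'
from h import *
import pickle
m,p,q=pickle.load(open("pics/w1.pkl","rb"));d=np.load("pics/w1.npy")
W=lambda x,y:(144+x/3.5,86+y/3.3)
for n,(x,y),z in [("bulb",(382,275),86),("neck top centre",(383,264),64),("lug",(365,203),16),("pocket",(382,238),18),("cap",(326,395),27.5),("trayTL",(308,116),18),("TR",(515,180),18),("BL",(203,450),18),("BR",(393,505),18)]:
    u,v=W(x,y);print(n,round(u,1),round(v,1),d[int(round(v)),int(round(u))],FP(m,u,v,z).round(1))
# back-check depth on lamp top
u,v=W(382,275);c,r=fish_ray(m,u,v);R=np.array(m["R"]);dz=R[2]@r;print((c+r*d[int(v),int(u)]/dz).round(1))
u,v=W(350,264)
# sharper crop
a=cv2.imread("pics/w1.png");cv2.imwrite("pics/w1zz.png",cv2.resize(a[130:190,225:285],None,fx=10,fy=10,interpolation=cv2.INTER_CUBIC))
E
```

```text
bulb 253.1 169.3 263.0375 [470.1 213.9  86. ]
neck top centre 253.4 166.0 261.2797 [470.7 212.8  64. ]
lug 248.3 147.5 326.6255 [461.4 222.1  16. ]
pocket 253.1 158.1 281.43112 [470.3 212.8  18. ]
cap 237.1 205.7 356.62088 [470.2 157.4  27.5]
trayTL 232.0 121.2 324.09293 [435.2 244.4  18. ]
TR 291.1 140.5 323.19232 [503.5 245.3  18. ]
BL 202.0 222.4 347.74057 [437.3 120.5  18. ]
BR 256.3 239.0 354.432 [505.5 121.2  18. ]
[470.1 213.9  86. ]
```

View pics/w1zz.png

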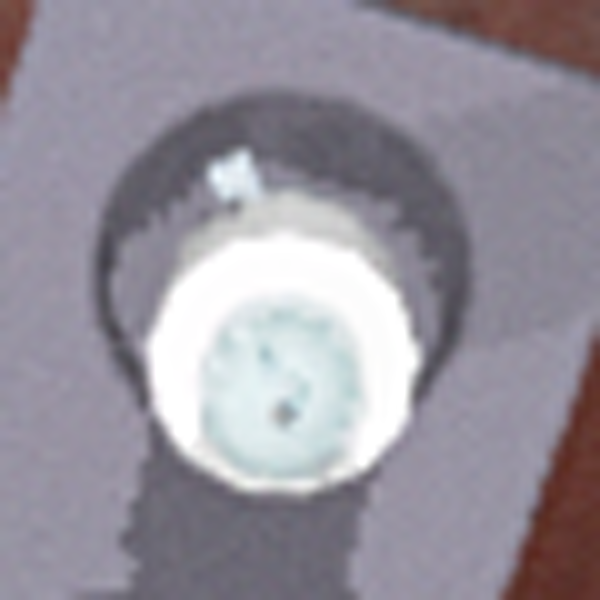

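```bash
python3 -c "
from h import *
plan([470.4,213,110],0)"
```

```text
t 1.85 pos [476.3 196.9 200.9] jaw 19.0 F [ 0.9 -0.9  0. ] op 85.1 n 3
[1, 0.55, -0.03, 3.03, 0.001, -0.003, 0.111] ,
[1, 0.55, -0.09, 3.03, 0.001, -0.003, 0.111] ,
[1, 0.55, -0.14, 3.03, 0.001, -0.003, 0.111] ,
```

Call:
drive_tool(motion=[[1,0.55,0,3.0,0,0,0.11],[1,0.55,-0.1,3.0,0,0,0.11],[1,0.55,-0.15,2.5,0,0,0.11],[1,0,0,0.5,0,0,0],[1,0,0,0,0,0,0]])

```text
clock: 2.35
ee_pos: [470.2, 220.5, 110.8]
tcp_rot: [-0.003, 0.707, 0.707, 0.008]
force: [-0.0, -0.5, -0.6]
opening: 85.3
```

```bash
python3 -c "
from h import *
plan([470.4,213,28],0)"
```

```text
t 2.35 pos [470.2 220.5 110.8] jaw 0.0 F [-0.  -0.5 -0.6] op 85.3 n 2
[1, -0.44, -0.02, 4.13, 0.003, -0.008, 0.0] ,
[1, -0.41, 0.0, 4.14, 0.003, -0.008, 0.0] ,
```

Call:
drive_tool(motion=[[1,-0.75,0,0,0.006,-0.016,0],[1,0,0,3,0,0,0],[1,0,0,3,0,0,0],[1,0,0,1,0,0,0],[1,0,0,0,0,0,0]])

```text
clock: 2.85
ee_pos: [475.7, 215.4, 45.8]
tcp_rot: [0.002, 0.704, 0.71, 0.006]
force: [0.4, -0.5, 0.9]
opening: 85.4
```

```bash
python3 -c "
from h import *
plan([470.4,213,28],0)"
```

```text
t 2.85 pos [475.7 215.4  45.8] jaw 0.5 F [ 0.4 -0.5  0.9] op 85.4 n 1
[1, -0.24, -0.55, 1.77, 0.011, -0.005, 0.009] ,
```

Call:
drive_tool(motion=[[1,-0.24,-0.55,0.8,0.011,-0.005,0.009],[1,0,0,0.6,0,0,0],[1,0,0,0,0,0,0],[1,0,0,0,0,0,0]])

```text
clock: 3.25
ee_pos: [472.4, 213.6, 34.5]
tcp_rot: [0.001, 0.707, 0.707, 0.003]
force: [1.5, -0.2, -0.4]
opening: 85.4
```

```bash
python3 -c "
from h import *
plan([470.4,213,28],0)"
```

```text
t 3.25 pos [472.4 213.6  34.5] jaw 0.0 F [ 1.5 -0.2 -0.4] op 85.4 n 1
[1, -0.06, -0.21, 0.65, 0.004, -0.003, 0.0] ,
```

Call:
drive_tool(motion=[[1,-0.06,-0.22,0.6,0.004,-0.003,0],[1,0,0,0,0,0,0],[1,0,0,0,0,0,0]])

```text
clock: 3.55
ee_pos: [470.6, 213.4, 28.8]
tcp_rot: [0.0, 0.707, 0.707, 0.001]
force: [0.0, 0.6, 0.9]
opening: 85.2
```

```bash
cat >> h.py <<'E'
def shot(n,X=None,hw=110,hh=90,k=3.4):
    s,p,T=pose();m=eyes.camera_model("wrist");a,d=eyes.camera("wrist")
    import pickle;pickle.dump((m,p,T.as_quat(),a,d,s),open(f"pics/{n}.pkl","wb"));cv2.imwrite(f"pics/{n}.png",a)
    print("t",s["clock"],p.round(1),"jaw",round(jawang(T),2),"F",np.round(s["force"],1),"op",round(s["opening"],1))
    if X is not None:
        u,v=[int(i) for i in fproj(m,X)];x0=max(0,u-hw);y0=max(0,v-hh)
        cv2.imwrite(f"pics/{n}z.png",cv2.resize(a[y0:v+hh,x0:u+hw],None,fx=k,fy=k,interpolation=cv2.INTER_CUBIC));print("crop",x0,y0,k)
    return m,a,d
E
python3 -c "
from h import *
plan([470.4,213,28],0)
shot('w2',[470.4,213,60])"
```

```text
t 3.55 pos [470.6 213.4  28.8] jaw 0.0 F [0.  0.6 0.9] op 85.2 n 1
[1, -0.04, -0.02, 0.08, 0.002, -0.001, 0.001] ,
t 3.55 [470.6 213.4  28.8] jaw 0.03 F [0.  0.6 0.9] op 85.2
crop 143 189 3.4
```

View pics/w2z.png

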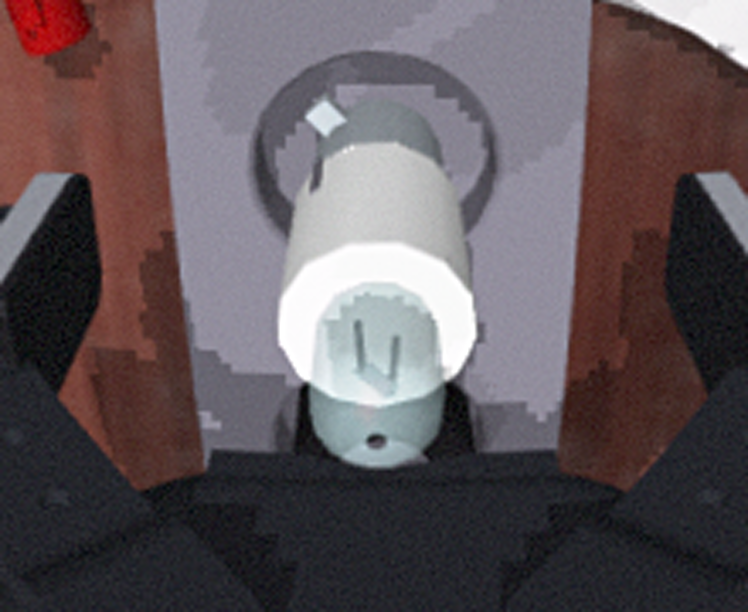

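Call:
drive_tool(motion=[[0,0,0,0,0,0,0],[0,0,0,0,0,0,0],[0,0,0,0,0,0,0],[0,0,0,0,0,0,0],[0,0,0,0,0,0,0],[0,0,0,0,0,0,0]])

```text
clock: 4.2
ee_pos: [470.6, 213.4, 29.1]
tcp_rot: [0.0, 0.707, 0.707, 0.001]
force: [-0.7, 0.2, -0.7]
opening: 24.5
```

```bash
python3 -c "
from h import *
plan([470.4,213,28],0)
shot('w3',[470.4,213,60])"
```

```text
t 4.2 pos [470.6 213.4  29.1] jaw 0.0 F [-0.7  0.2 -0.7] op 24.5 n 1
[1, -0.04, -0.02, 0.11, 0.001, -0.001, 0.001] ,
t 4.2 [470.6 213.4  29.1] jaw 0.03 F [-0.7  0.2 -0.7] op 24.5
crop 143 188 3.4
```

View pics/w3z.png

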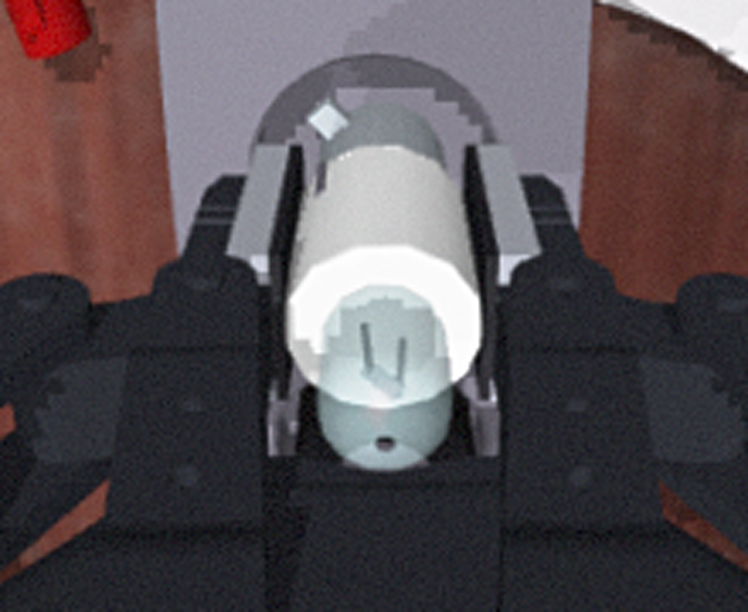

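```bash
python3 - <<'E'
from h import *
import pickle
for f,u,v,bu,bv in [("w2",143+326/3.4,189+118/3.4,143+377/3.4,189+440/3.4),("w3",143+327.5/3.4,188+120/3.4,143+385/3.4,188+442/3.4)]:
    m,p,q,a,d,s=pickle.load(open(f"pics/{f}.pkl","rb"))
    L=FP(m,u,v,16);B=FP(m,bu,bv,86);T=Ro.from_quat(q);print(L.round(1),B.round(1),"rel tcp lug",T.inv().apply(L-p).round(1),"bulb",T.inv().apply(B-p).round(1))
    for C in (np.array([470.4,213,16]),np.array([*B[:2],16]),np.array([*p[:2],16])):
        e=L-C;print(np.hypot(*e[:2]).round(1),np.rad2deg(np.arctan2(e[1],e[0])).round(1))
E
```

```text
[461.8 221.6  16. ] [470.6 212.   86. ] rel tcp lug [ 8.2 -8.8 12.8] bulb [ -1.3   0.  -57.2]
12.2 134.9
13.0 132.4
12.1 137.0
[462.  221.8  16. ] [471.4 212.   86. ] rel tcp lug [ 8.4 -8.6 13.1] bulb [ -1.4   0.9 -56.9]
12.2 133.7
13.5 133.9
12.0 135.6
```

Call:
drive_tool(motion=[[0,0,0,0,0,0,0],[0,0,0,-1,0,0,0],[0,0,0,-2.5,0,0,0],[0,0,0,-4,0,0,0],[0,0,0,-4,0,0,0],[0,0,0,-3,0,0,0],[0,0,0,0,0,0,0]])

```text
clock: 4.95
ee_pos: [469.4, 212.3, 180.2]
tcp_rot: [0.0, 0.707, 0.707, -0.001]
force: [0.5, 0.6, -1.4]
opening: 24.4
```

```bash
python3 -c "
from h import *
plan([505,-95,200],-5,op=0)"
```

```text
t 4.95 pos [469.4 212.3 180.2] jaw -0.0 F [ 0.5  0.6 -1.4] op 24.4 n 7
[0, -4.39, 0.51, -0.28, 0.0, 0.0, 0.012] ,
[0, -4.38, 0.56, -0.28, 0.0, 0.0, 0.012] ,
[0, -4.38, 0.62, -0.28, 0.0, 0.0, 0.012] ,
[0, -4.37, 0.67, -0.28, 0.0, 0.0, 0.012] ,
[0, -4.36, 0.73, -0.28, 0.0, 0.0, 0.012] ,
[0, -4.35, 0.78, -0.28, 0.0, 0.0, 0.012] ,
[0, -4.34, 0.83, -0.28, 0.0, 0.0, 0.012] ,
```

Call:
drive_tool(motion=[[0,-3.0,0.4,0,0,0,0],[0,-4.5,0.6,0,0,0,0],[0,-4.5,0.6,0,0,0,0],[0,-4.5,0.6,0,0,0,0],[0,-4.5,0.6,0,0,0,0],[0,-4.5,0.6,0,0,0,0],[0,-4.5,0.6,0,0,0,0],[0,-3.0,0.4,0,0,0,0]])

```text
clock: 5.75
ee_pos: [512.0, -122.2, 176.3]
tcp_rot: [-0.003, 0.702, 0.712, -0.002]
force: [0.2, 0.7, -0.9]
opening: 24.2
```

```bash
python3 -c "
from h import *
plan([520,-165,120],0,op=0)
a=cv2.imread('pics/top0.png');cv2.imwrite('pics/top0h.png',cv2.resize(a[145:235,300:385],None,fx=7,fy=6.6,interpolation=cv2.INTER_CUBIC))
"
```

```text
t 5.75 pos [ 512.  -122.2  176.3] jaw 0.8 F [ 0.2  0.7 -0.9] op 24.2 n 2
[0, -2.15, 0.39, 2.81, -0.004, -0.001, 0.007] ,
[0, -2.15, 0.39, 2.81, -0.004, -0.001, 0.007] ,
```

View pics/top0h.png

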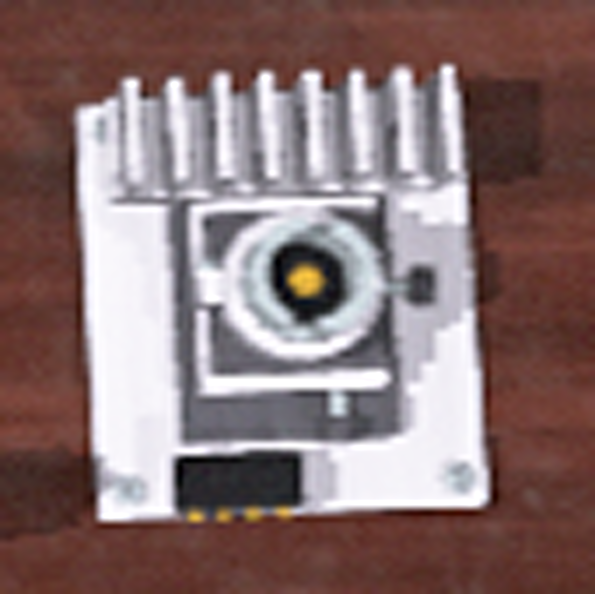

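Call:
drive_tool(motion=[[0,-2.0,0.35,2.5,-0.004,0,0.007],[0,-2.0,0.35,2.5,-0.004,0,0.007],[0,-0.4,0,1.0,0,0,0],[0,0,0,0,0,0,0],[0,0,0,0,0,0,0]])

```text
clock: 6.25
ee_pos: [516.3, -173.0, 112.2]
tcp_rot: [-0.001, 0.711, 0.704, -0.001]
force: [0.3, -0.1, -0.7]
opening: 24.7
```

```bash
python3 -c "
from h import *
shot('w4',[524,-101,62],80,65,4.5)"
```

```text
t 6.25 [ 516.3 -173.   112.2] jaw -0.56 F [ 0.3 -0.1 -0.7] op 24.7
crop 185 43 4.5
```

View pics/w4z.png

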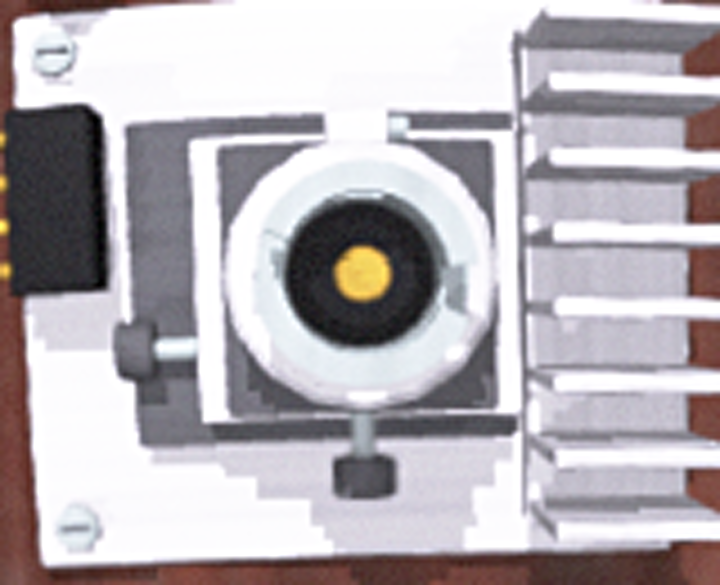

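View pics/w4.png

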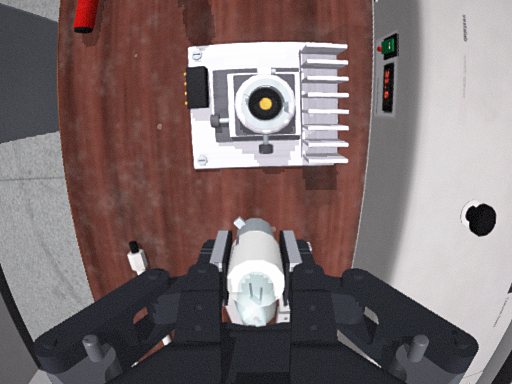

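```bash
python3 - <<'E'
from h import *
import pickle
m,p,q,a,d,s=pickle.load(open("pics/w4.pkl","rb"))
c=a[70:138,228:302];c=cv2.convertScaleAbs(c,alpha=1.0,beta=0)
g=((c/255.)**2.2*255).astype(np.uint8)
cv2.imwrite("pics/w4zz.png",cv2.resize(g,None,fx=8.8,fy=8.8,interpolation=cv2.INTER_CUBIC))
print(FP(m,265,104,62),np.round(d[85:125:3,245:290:4]))
E
```

```text
[523.52700475 -98.18031712  62.        ] [[196. 180. 182. 181. 181. 184. 182. 181. 182. 181. 197. 210.]
 [197. 181. 183. 194. 203. 205. 204. 192. 181. 182. 182. 197.]
 [183. 182. 197. 205. 205. 206. 203. 203. 198. 182. 183. 198.]
 [183. 184. 206. 205. 194. 194. 194. 194. 205. 189. 184. 184.]
 [195. 202. 206. 195. 194. 195. 194. 195. 205. 197. 184. 185.]
 [196. 206. 207. 195.   0. 197. 194. 195. 206. 213. 184. 184.]
 [195. 206. 206. 195. 195. 196. 197. 196. 196. 208. 196. 196.]
 [186. 207. 208. 198. 198. 196. 196. 198. 196. 214. 196. 196.]
 [186. 206. 208. 198. 199. 198. 197. 197. 209. 202. 196. 201.]
 [187. 186. 208. 197. 197. 197. 198. 199. 208. 192. 187. 202.]
 [188. 187. 215. 210. 209. 198. 198. 209. 205. 187. 187. 203.]
 [188. 189. 188. 211. 209. 211. 210. 208. 187. 186. 188. 203.]
 [204. 188. 188. 190. 188. 188. 189. 188. 188. 188. 202. 203.]
 [205. 203. 188. 188. 188. 187. 190. 189. 189. 205. 205. 218.]]
```

View pics/w4zz.png

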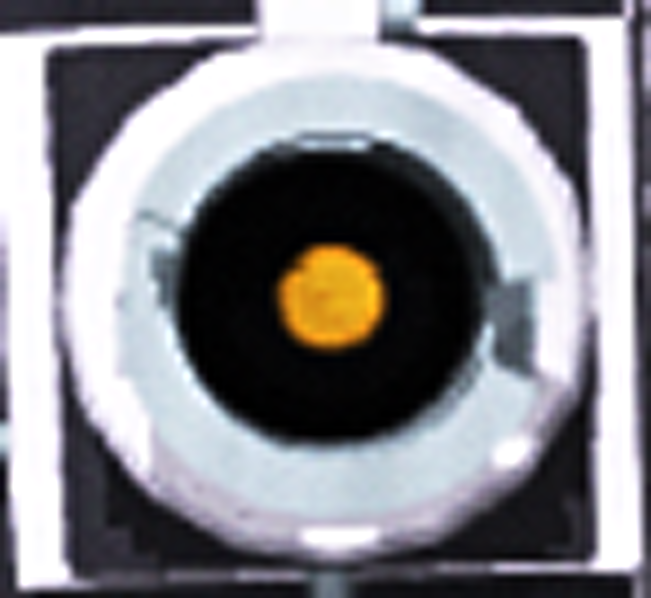

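```bash
cat >> h.py <<'E'
def cloud(m,d,u0,u1,v0,v1):
    uu,vv=np.meshgrid(np.arange(u0,u1),np.arange(v0,v1));x=(uu-m["cx"])/m["fx"];y=(vv-m["cy"])/m["fy"];th=np.hypot(x,y)
    s=np.sin(th)/np.maximum(th,1e-9);r=np.stack([x*s,y*s,np.cos(th)],-1);dd=d[v0:v1,u0:u1]
    X=r/r[...,2:]*dd[...,None];R=np.array(m["R"]);t=np.array(m["t"]);W=(X-t)@R
    return W[dd>0],uu[dd>0],vv[dd>0]
E
python3 - <<'E'
from h import *
import pickle
from scipy.optimize import least_squares
m,p,q,a,d,s=pickle.load(open("pics/w4.pkl","rb"))
W,u,v=cloud(m,d,225,305,65,140)
h,e=np.histogram(W[:,2],bins=np.arange(0,70,1));print([(int(b),int(c)) for b,c in zip(e,h) if c>15])
rim=W[W[:,2]>np.percentile(W[W[:,2]>55][:,2],50)-2.5]
print(len(rim),np.median(rim[:,2]))
c=np.array([523.5,-98.2])
# outer/inner edges fit: choose centre maximizing ring consistency
def cost(x):
    r=np.hypot(rim[:,0]-x[0],rim[:,1]-x[1]);return np.maximum(0,12-r)+np.maximum(0,r-16.5)
f=least_squares(cost,c,loss="soft_l1");print(f.x,f.cost)
c=f.x
X=W[(W[:,2]<70)];r=np.hypot(*(X[:,:2]-c).T);an=np.rad2deg(np.arctan2(X[:,1]-c[1],X[:,0]-c[0]))
k=(r>12.8)&(r<15.8)
for b in range(-180,180,8):
    kk=k&(an>=b)&(an<b+8);print(b,kk.sum(),np.round(np.sort(X[kk,2]),0).astype(int).tolist())
E
```

```text
[(5, 43), (6, 117), (7, 70), (9, 16), (10, 29), (11, 139), (12, 360), (13, 227), (14, 34), (15, 56), (16, 95), (17, 45), (20, 30), (21, 172), (22, 402), (23, 216), (24, 17), (28, 16), (29, 22), (30, 194), (31, 453), (32, 222), (37, 38), (38, 169), (39, 175), (40, 37), (41, 23), (42, 39), (43, 72), (44, 147), (45, 351), (46, 317), (47, 53), (48, 56), (49, 262), (50, 269), (51, 54), (59, 17), (60, 80), (61, 393), (62, 312), (63, 33)]
830 61.86417075250968
[523.97051205 -97.5204886 ] 0.4376069934271527
-180 14 [48, 49, 49, 49, 50, 50, 50, 50, 51, 51, 61, 61, 62, 63]
-172 15 [60, 60, 61, 61, 62, 62, 62, 62, 62, 62, 62, 63, 63, 63, 63]
-164 14 [61, 61, 62, 62, 62, 62, 62, 62, 62, 62, 62, 63, 63, 64]
-156 15 [61, 61, 61, 61, 62, 62, 62, 62, 62, 62, 62, 62, 62, 62, 64]
-148 14 [61, 62, 62, 62, 62, 62, 62, 62, 62, 62, 62, 62, 63, 63]
-140 13 [61, 61, 61, 62, 62, 62, 62, 62, 62, 63, 63, 63, 63]
-132 14 [61, 61, 61, 62, 62, 62, 62, 62, 62, 62, 62, 62, 62, 63]
-124 13 [60, 61, 61, 61, 62, 62, 62, 62, 62, 62, 62, 62, 62]
-116 15 [60, 60, 61, 61, 62, 62, 62, 62, 62, 62, 62, 62, 63, 63, 63]
-108 1
[... 1601 characters left out ...]
, 63, 63]
92 13 [61, 61, 62, 62, 62, 62, 62, 62, 62, 62, 62, 63, 64]
100 13 [61, 61, 61, 61, 62, 62, 62, 62, 62, 62, 62, 62, 62]
108 14 [61, 61, 61, 61, 61, 62, 62, 62, 62, 62, 62, 62, 63, 63]
116 14 [60, 61, 62, 62, 62, 62, 62, 62, 62, 62, 63, 63, 63, 63]
124 16 [61, 62, 62, 62, 62, 62, 62, 62, 62, 62, 62, 62, 62, 63, 63, 64]
132 13 [61, 61, 61, 61, 62, 62, 62, 62, 62, 62, 63, 63, 63]
140 15 [60, 61, 61, 61, 61, 61, 61, 62, 62, 62, 62, 63, 63, 63, 63]
148 14 [61, 61, 61, 62, 62, 62, 62, 62, 62, 62, 62, 62, 63, 63]
156 15 [48, 49, 50, 50, 50, 50, 50, 50, 51, 51, 51, 51, 51, 58, 60]
164 11 [49, 50, 50, 50, 50, 50, 50, 50, 51, 51, 51]
172 13 [49, 49, 49, 50, 50, 50, 50, 50, 50, 51, 51, 51, 51]
```

```bash
cat >> h.py <<'E'
def lampfit(m,d,p,T):
    "lamp in tool frame: axis offset and lug angle (deg from tool y (jaw), world-up sense)"
    from scipy.optimize import least_squares
    W,u,v=cloud(m,d,200,310,200,340)
    L=T.inv().apply(W-p)  # tool frame, z down
    # neck: height above TCP (tool z negative)
    up=-L[:,2]
    k=(np.hypot(L[:,0],L[:,1])<18)&(up>-30)&(up<60)
    L=L[k];up=up[k]
    return L,up
E
python3 - <<'E'
from h import *
import pickle
from scipy.optimize import least_squares
for n in ["w3","w4"]:
    m,p,q,a,d,s=pickle.load(open(f"pics/{n}.pkl","rb"));T=Ro.from_quat(q)
    L,up=lampfit(m,d,p,T)
    h,e=np.histogram(up,bins=np.arange(-30,62,2));print([(int(b),int(c)) for b,c in zip(e,h)])
    for lo,hi,R in [(10,32,13),(-12,0,11),(38,55,8)]:
        k=(up>lo)&(up<hi)&(np.abs(L[:,1])<R*0.95)&(L[:,0]>-4)
        f=least_squares(lambda x:np.hypot(L[k,0]-x[0],L[k,1]-x[1])-R,[0,0],loss="soft_l1",f_scale=.5)
        print(n,lo,hi,k.sum(),f.x.round(2),"res",np.median(np.abs(f.fun)).round(2))
        c0=f.x if R==13 else c0
    r=np.hypot(*(L[:,:2]-c0).T);k=(up<0)&(r>12.5)&(up>-25)
    print("lug pts",k.sum(),np.c_[L[k]-np.r_[c0,0],r[k]].round(1)[:30].tolist())
    a_=np.rad2deg(np.arctan2(L[k,1]-c0[1],L[k,0]-c0[0]));print(a_.round(0))
    rim=W=None
E
```

```text
[(-30, 0), (-28, 2), (-26, 740), (-24, 206), (-22, 0), (-20, 10), (-18, 33), (-16, 52), (-14, 99), (-12, 70), (-10, 50), (-8, 47), (-6, 51), (-4, 42), (-2, 35), (0, 9), (2, 3), (4, 55), (6, 111), (8, 83), (10, 90), (12, 107), (14, 92), (16, 109), (18, 114), (20, 114), (22, 128), (24, 135), (26, 123), (28, 155), (30, 140), (32, 178), (34, 940), (36, 425), (38, 381), (40, 136), (42, 148), (44, 152), (46, 188), (48, 114), (50, 181), (52, 194), (54, 334), (56, 384), (58, 15)]
w3 10 32 1145 [-1.11  0.25] res 0.25
w3 -12 0 288 [-1.29  0.19] res 0.2
w3 38 55 1055 [-1.37  0.61] res 0.37
lug pts 651 [[16.7, -2.9, 24.0, 17.0], [16.7, -1.7, 24.1, 16.8], [16.7, -1.1, 24.1, 16.8], [16.6, -0.5, 24.5, 16.6], [16.6, 1.3, 24.5, 16.6], [16.6, 1.9, 24.4, 16.7], [16.0, -7.1, 24.4, 17.5], [15.9, -6.5, 24.8, 17.1], [16.2, -4.7, 23.8, 16.9], [15.9, -4.1, 24.7, 16.4], [16.0, -3.5, 24.3, 16.4], [15.9, -2.9, 24.5, 16.2], [16.1, -2.3, 24.2, 16.2], [16.0, -1.1, 24.4, 16.0], [16.1, -0.5, 24.1, 16.1], [15.9, 0.1, 24.7, 15.9], [15.8, 0.7, 24.9, 15.8], [16.0, 1.3, 24.4, 16.0], [16.2, 1.9, 23.9, 16.3], [16.0, 2.5, 2
[... 5257 characters left out ...]
.7, 13.3, 15.6], [12.2, -10.0, 11.3, 15.7], [12.0, -9.4, 11.6, 15.3], [12.1, -8.9, 11.5, 15.0], [11.8, -8.4, 12.3, 14.4], [12.0, -7.8, 11.6, 14.3], [11.9, -7.2, 12.1, 13.9], [11.2, -6.7, 13.8, 13.1], [10.4, -11.9, 14.2, 15.8], [10.7, -11.3, 13.5, 15.5], [11.4, -10.6, 11.8, 15.5], [11.3, -10.0, 12.0, 15.1], [11.8, -9.4, 10.8, 15.1], [11.4, -8.9, 11.8, 14.4]]
[-38. -35. -33. -40. -36. -34. -33. -33. -43. -40. -39. -37. -33. -33.
 -32. -46. -43. -39. -38. -36. -35. -33. -31. -31. -49. -47. -43. -42.
 -39. -38. -38. -35. -33. -31. -48. -47. -45. -43. -43. -41. -38. -39.
 -35. -32. -50. -48. -47. -45. -43. -44. -40. -38. -52. -50. -50. -49.
 -44. -44. -40. -52. -51. -48. -47. -46. -53. -52. -48.]
```

```bash
cat >> h.py <<'E'
def holderfit(m,d,c0=(524,-97.5),zr=62):
    from scipy.optimize import least_squares,minimize
    u,v=[int(i) for i in fproj(m,[*c0,zr])];W,_,_=cloud(m,d,max(0,u-60),u+60,max(0,v-60),v+60)
    W=W[np.hypot(W[:,0]-c0[0],W[:,1]-c0[1])<22]
    rim=W[W[:,2]>zr-4];z=np.median(rim[:,2])
    # max likelihood on classification: rim if 12<r<16.5 and not in slot
    def cost(x):
        dx=W[:,:2]-x[:2];r=np.hypot(*dx.T);a=x[2];lat=-dx[:,0]*np.sin(a)+dx[:,1]*np.cos(a)
        sg=lambda t:1/(1+np.exp(np.clip(-t/0.3,-50,50)))
        pr=sg(r-12)*sg(16.5-r)*(1-sg(3.5-np.abs(lat))*sg(15.6-r))
        isr=(W[:,2]>z-3);k=(W[:,2]>z-25)
        return np.sum(np.where(k,(isr-pr)**2,0))
    best=min((minimize(cost,[*c0,a],method="Nelder-Mead",options=dict(xatol=1e-3,fatol=1e-3,initial_simplex=[[c0[0],c0[1],a],[c0[0]+1,c0[1],a],[c0[0],c0[1]+1,a],[c0[0],c0[1],a+.2]])) for a in (-.6,-.3,0,.3,.6)),key=lambda f:f.fun)
    return best.x[:2],np.rad2deg(best.x[2]),z,best.fun,len(W)
E
python3 - <<'E'
from h import *
import pickle
m,p,q,a,d,s=pickle.load(open("pics/w4.pkl","rb"));print(holderfit(m,d))
plan([524,-97.5,100],36,op=0)
E
```

```text
(array([524.09306983, -97.50238609]), np.float64(-8.854112728960741), np.float64(61.856043848130085), np.float64(95.2173593558077), 2845)
t 6.3 pos [ 516.4 -172.6  112.3] jaw -0.5 F [-0.1  1.3 -1.4] op 24.6 n 5
[0, 1.5, 0.14, 0.25, -0.001, 0.0, -0.127] ,
[0, 1.47, 0.33, 0.25, -0.001, 0.0, -0.127] ,
[0, 1.42, 0.51, 0.25, -0.001, 0.0, -0.127] ,
[0, 1.34, 0.69, 0.25, -0.001, 0.0, -0.127] ,
[0, 1.24, 0.85, 0.25, -0.001, 0.0, -0.127] ,
```

Call:
drive_tool(motion=[[0,1.5,0.15,0.1,0,0,-0.137],[0,1.5,0.35,0.1,0,0,-0.137],[0,1.4,0.5,0.1,0,0,-0.137],[0,1.3,0.7,0.1,0,0,-0.137],[0,1.0,0.7,0.1,0,0,-0.137],[0,0,0,0,0,0,0],[0,0,0,0,0,0,0]])

```text
clock: 7.0
ee_pos: [526.3, -89.8, 114.2]
tcp_rot: [0.003, 0.416, 0.91, 0.003]
force: [0.4, 0.2, -0.9]
opening: 25.0
```

```bash
python3 -c "
from h import *
plan([523.2,-96.7,105],38.9,op=0)"
```

```text
t 7.0 pos [526.3 -89.8 114.2] jaw 40.9 F [ 0.4  0.2 -0.9] op 25.0 n 1
[0, -0.32, -0.69, 0.92, 0.008, 0.004, 0.034] ,
```

Call:
drive_tool(motion=[[0,-0.32,-0.7,0.5,0.008,0.004,0.034],[0,0,0,0.4,0,0,0],[0,0,0,0,0,0,0],[0,0,0,0,0,0,0]])

```text
clock: 7.4
ee_pos: [522.8, -99.5, 105.1]
tcp_rot: [0.0, 0.436, 0.9, -0.001]
force: [0.0, 0.4, -1.2]
opening: 24.4
```

```bash
python3 -c "
from h import *
plan([523.2,-96.7,105],38.9,op=0)
shot('w5',[524,-97.5,70],80,65,4.5)"
```

```text
t 7.4 pos [522.8 -99.5 105.1] jaw 38.3 F [ 0.   0.4 -1.2] op 24.4 n 1
[0, 0.2, 0.2, 0.01, -0.001, 0.001, -0.01] ,
t 7.4 [522.8 -99.5 105.1] jaw 38.33 F [ 0.   0.4 -1.2] op 24.4
crop 177 155 4.5
```

View pics/w5z.png

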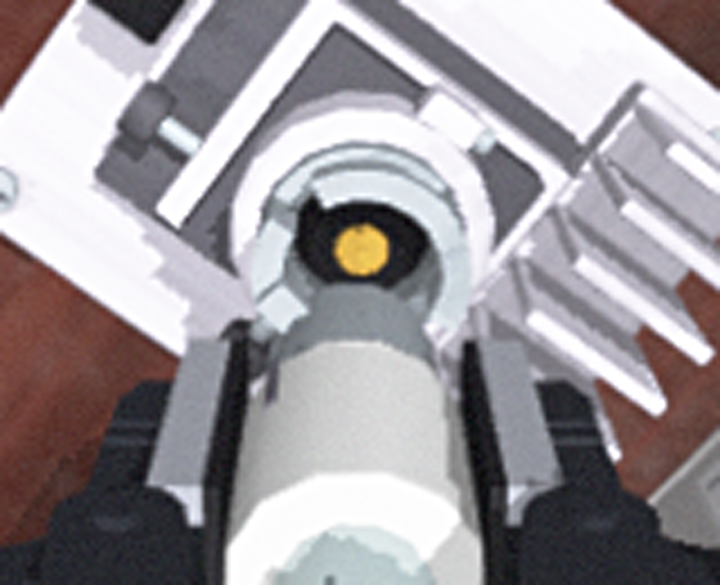

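```bash
python3 - <<'E'
from h import *
import pickle
m,p,q,a,d,s=pickle.load(open("pics/w5.pkl","rb"));T=Ro.from_quat(q)
d2=d.copy()
# mask lamp
W,u,v=cloud(m,d,150,360,130,330);k=(W[:,2]>67);d2[v[k],u[k]]=0
W2=W[(W[:,2]<67)&(W[:,2]>58)];print(len(W2),np.median(W2[:,2]))
print(holderfit(m,d2))
from scipy.optimize import least_squares
L=T.inv().apply(W-p);up=-L[:,2]
for lo,hi,R in [(10,32,13),(-12,0,11),(38,55,8)]:
    kk=(up>lo)&(up<hi)&(np.abs(L[:,1])<R*0.95)&(L[:,0]>-4)&(np.hypot(L[:,0],L[:,1])<18)
    f=least_squares(lambda x:np.hypot(L[kk,0]-x[0],L[kk,1]-x[1])-R,[0,0],loss="soft_l1",f_scale=.5);print(f.x,(T.apply([*f.x,0])+p)[:2])
E
```

```text
535 61.84146092366748
(array([524.56000662, -98.08259396]), np.float64(-10.628280501997393), np.float64(61.84146092366748), np.float64(137.42956530472134), 2302)
[-1.55225492  0.75202534] [ 524.39965678 -100.2320539 ]
[-1.72397296  0.73002571] [ 524.48889699 -100.3804021 ]
[-1.83412841  1.27769227] [ 524.98683213 -100.12715638]
```

Call:
drive_tool(motion=[[0,0.2,0.17,0,0,0,0],[0,0,0,0,0,0,0],[0,0,0,0.8,0,0,0],[0,0,0,0.3,0,0,0],[0,0,0,0,0,0,0]])

```text
clock: 7.95
ee_pos: [523.0, -96.6, 93.1]
tcp_rot: [0.0, 0.436, 0.9, -0.001]
force: [0.1, -1.0, -1.7]
opening: 24.5
```

```bash
python3 -c "
from h import *
plan([523.2,-96.9,84],38.6,op=0)"
```

```text
t 7.95 pos [523.  -96.6  93.1] jaw 38.3 F [ 0.1 -1.  -1.7] op 24.5 n 1
[0, -0.04, 0.0, 0.91, -0.001, 0.001, -0.005] ,
```

Call:
drive_tool(motion=[[0,-0.03,0,0.3,0,0,0],[0,0,0,0.3,0,0,0],[0,0,0,0.3,0,0,0],[0,0,0,0,0,0,0]])

```text
clock: 8.35
ee_pos: [523.1, -96.9, 83.0]
tcp_rot: [0.0, 0.436, 0.9, -0.001]
force: [0.9, 0.2, -1.2]
opening: 25.1
```

```bash
python3 -c "
from h import *
plan([523.2,-96.9,82],38.6,op=0)
shot('w6',[524,-97.5,70],80,65,4.5)"
```

```text
t 8.35 pos [523.1 -96.9  83. ] jaw 38.3 F [ 0.9  0.2 -1.2] op 25.1 n 1
[0, -0.01, 0.01, 0.1, -0.001, 0.001, -0.005] ,
t 8.35 [523.1 -96.9  83. ] jaw 38.31 F [ 0.9  0.2 -1.2] op 25.1
crop 174 172 4.5
```

View pics/w6z.png

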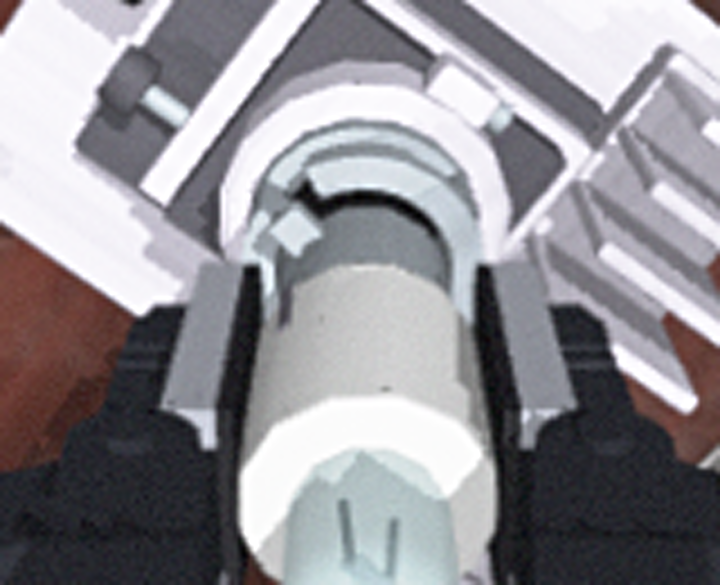

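Call:
drive_tool(motion=[[0,0,0,0.15,0,0,0],[0,0,0,0.15,0,0,0],[0,0,0,0.15,0,0,0],[0,0,0,0,0,0,0]])

```text
clock: 8.8
ee_pos: [523.5, -97.0, 78.6]
tcp_rot: [0.001, 0.436, 0.9, -0.001]
force: [-0.5, -0.6, -0.2]
opening: 24.6
```

```bash
python3 -c "
from h import *
s,p,T=pose();print(s['moment'])
plan([523.2,-96.9,82],38.6,op=0)
shot('w7',[524,-97.5,65],80,65,4.5)"
```

```text
[-0.01864991  0.00573637  0.04627315]
t 8.8 pos [523.5 -97.   78.6] jaw 38.3 F [-0.5 -0.6 -0.2] op 24.6 n 1
[0, 0.02, -0.02, -0.34, 0.0, 0.002, -0.005] ,
t 8.8 [523.5 -97.   78.6] jaw 38.3 F [-0.5 -0.6 -0.2] op 24.6
crop 173 171 4.5
```

View pics/w7z.png

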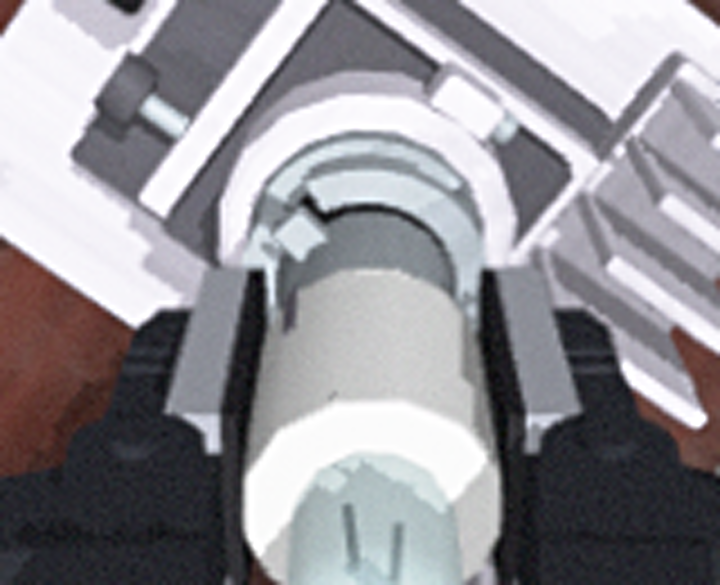

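```bash
python3 -c "
from h import *
a=cv2.imread('pics/w7.png');cv2.imwrite('pics/w7zz.png',cv2.resize(a[190:260,215:295],None,fx=9,fy=8.5,interpolation=cv2.INTER_CUBIC))
import pickle
m,p,q,a,d,s=pickle.load(open('pics/w7.pkl','rb'));T=Ro.from_quat(q)
W,u,v=cloud(m,d,190,310,180,300)
k=(W[:,2]>58.5)&(W[:,2]<67);print(np.percentile(W[k,2],[5,25,50,75,95]))
# lug points & rim points near left
L=T.inv().apply(W-p)
k=(np.hypot(W[:,0]-524.2,W[:,1]+97.6)<17.5)&(np.hypot(W[:,0]-524.2,W[:,1]+97.6)>12.4)
an=np.rad2deg(np.arctan2(W[:,1]+97.6,W[:,0]-524.2))%360
for b in range(90,220,6):
  kk=k&(an>=b)&(an<b+6);print(b,kk.sum(),np.sort(W[kk,2]).round(0).astype(int).tolist()[:40])
"
```

```text
[59.96688859 61.50273907 62.02569838 62.91642678 66.25699996]
90 109 [45, 46, 46, 47, 48, 49, 49, 50, 50, 50, 50, 50, 50, 50, 51, 58, 58, 61, 61, 62, 62, 62, 62, 62, 62, 62, 62, 62, 62, 62, 62, 62, 62, 62, 63, 63, 63, 63, 84, 84]
96 109 [46, 46, 46, 46, 47, 47, 48, 49, 49, 50, 50, 50, 50, 50, 50, 51, 51, 57, 58, 60, 60, 61, 61, 61, 61, 62, 62, 62, 62, 62, 62, 62, 63, 63, 63, 63, 63, 63, 63, 63]
102 117 [46, 46, 46, 46, 47, 48, 48, 49, 49, 49, 49, 50, 50, 50, 50, 51, 51, 55, 57, 57, 59, 59, 60, 60, 61, 61, 62, 62, 62, 62, 62, 62, 62, 62, 62, 62, 62, 62, 62, 62]
108 120 [45, 45, 45, 45, 46, 46, 47, 47, 49, 49, 49, 49, 49, 49, 50, 50, 50, 50, 51, 55, 56, 58, 58, 60, 60, 61, 61, 61, 61, 61, 62, 62, 62, 62, 62, 62, 62, 62, 62, 62]
114 96 [45, 46, 46, 47, 48, 48, 49, 50, 50, 50, 50, 50, 50, 50, 51, 51, 51, 57, 57, 57, 59, 59, 60, 60, 60, 60, 61, 61, 62, 62, 62, 62, 62, 62, 62, 62, 62, 62, 63, 63]
120 70 [45, 46, 47, 47, 47, 48, 49, 49, 49, 50, 50, 50, 51, 56, 57, 57, 58, 60, 60, 60, 61, 61, 61, 61, 61, 61, 61, 61, 62, 62, 62, 62, 62, 62, 62, 62, 62, 62, 62, 62]
126 67 [45, 46, 46, 46, 47, 
[... 1803 characters left out ...]
, 46, 47, 47, 53, 56, 60, 61, 61, 61, 61, 62, 62, 62, 62, 62, 62, 62, 62, 63, 63, 63, 63, 63, 80, 86, 87, 92, 92, 92, 98, 99, 103, 103, 103, 104, 107, 107, 108, 108]
198 40 [45, 46, 46, 48, 53, 61, 61, 61, 61, 62, 62, 62, 62, 62, 62, 62, 62, 62, 62, 62, 63, 63, 63, 116, 116, 116, 116, 116, 117, 117, 117, 117, 118, 120, 120, 120, 124, 124, 125, 125]
204 32 [45, 46, 61, 61, 62, 62, 62, 62, 62, 62, 62, 62, 62, 115, 116, 116, 116, 116, 117, 117, 119, 120, 120, 121, 121, 121, 125, 125, 125, 125, 125, 125]
210 20 [45, 46, 46, 62, 63, 116, 117, 117, 117, 117, 117, 118, 119, 121, 122, 124, 125, 125, 126, 126]
216 18 [31, 46, 46, 62, 62, 62, 116, 116, 117, 117, 117, 118, 118, 120, 121, 122, 122, 122]
```

View pics/w7zz.png

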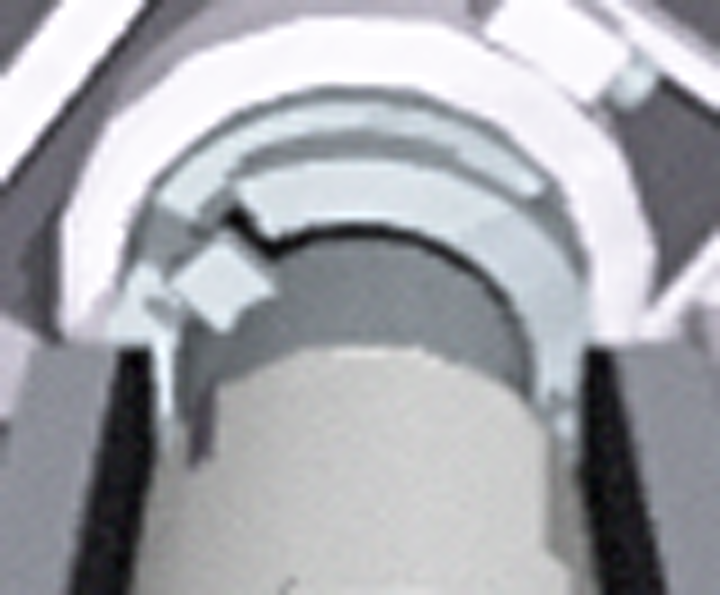

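Call:
drive_tool(motion=[[0,0,0,0.1,0,0,-0.02],[0,0,0,0.1,0,0,0],[0,0,0,0.1,0,0,0],[0,0,0,0,0,0,0]])

```text
clock: 9.25
ee_pos: [523.6, -97.0, 75.6]
tcp_rot: [0.001, 0.426, 0.905, -0.0]
force: [-0.6, 0.2, -1.3]
opening: 24.8
```

```bash
python3 -c "
from h import *
s,p,T=pose();print(s['moment'])
plan([523.4,-96.9,76],38.6,op=0)"
```

```text
[ 0.02440445 -0.07522532 -0.00310423]
t 9.25 pos [523.6 -97.   75.6] jaw 39.6 F [-0.6  0.2 -1.3] op 24.8 n 1
[0, 0.02, -0.01, -0.04, 0.0, 0.002, 0.017] ,
```

Call:
drive_tool(motion=[[0,0,0,0.1,0,0,0],[0,0,0,0.1,0,0,0],[0,0,0,0.1,0,0,0],[0,0,0,0,0,0,0]])

```text
clock: 9.65
ee_pos: [523.8, -97.1, 73.7]
tcp_rot: [0.001, 0.426, 0.905, -0.0]
force: [-2.3, 0.4, 4.3]
opening: 24.5
```

```bash
python3 -c "
from h import *
s,p,T=pose();print(s['moment'])
plan([523.4,-96.9,76],39.6,op=0)"
```

```text
[ 0.09959161  0.48294163 -0.025862  ]
t 9.65 pos [523.8 -97.1  73.7] jaw 39.5 F [-2.3  0.4  4.3] op 24.5 n 1
[0, 0.04, -0.02, -0.23, 0.0, 0.002, -0.001] ,
```

Call:
drive_tool(motion=[[0,0.03,-0.02,0.15,0,0,0],[0,0.01,-0.01,0.15,0,0,0],[0,0,0,0.15,0,0,0],[0,0,0,0.1,0,0,0]])

```text
clock: 10.05
ee_pos: [523.8, -97.1, 70.0]
tcp_rot: [0.001, 0.426, 0.905, 0.0]
force: [-2.0, 1.6, 6.5]
opening: 24.9
```

```bash
python3 -c "
from h import *
s,p,T=pose();print(s['moment'])
plan([523.4,-96.9,76],39.6,op=0)"
```

```text
[ 0.13247103  0.53621201 -0.06890618]
t 10.05 pos [523.8 -97.1  70. ] jaw 39.5 F [-2.   1.6  6.5] op 24.9 n 1
[0, 0.04, -0.02, -0.6, 0.002, 0.002, -0.001] ,
```

Call:
drive_tool(motion=[[0,0.03,-0.02,0.15,0,0,0],[0,0.02,-0.01,0.15,0,0,0],[0,0,0,0.1,0,0,0]])

```text
clock: 10.35
ee_pos: [523.8, -97.1, 67.9]
tcp_rot: [0.002, 0.426, 0.905, 0.001]
force: [-3.6, 0.4, 7.4]
opening: 24.7
```

```bash
python3 -c "
from h import *
s,p,T=pose();print(s['moment'])
plan([523.4,-96.9,67.8],39.6,op=0)"
```

```text
[0.15767105 0.70883298 0.00469052]
t 10.35 pos [523.8 -97.1  67.9] jaw 39.5 F [-3.6  0.4  7.4] op 24.7 n 1
[0, 0.04, -0.02, 0.01, 0.003, 0.002, -0.001] ,
```

```bash
cat >> h.py <<'E'
def turnplan(j,z,ax=(524.2,-97.6),c=(-1.15,0.2),op=0,n=None):
    T=down(j);t=np.array([*ax,0])-T.apply([*c,0]);plan([t[0],t[1],z],j,n=n,op=op)
    s,p,T=pose();print("axis now",(T.apply([*c,0])+p)[:2].round(2),"M",np.round(s["moment"],2))
E
python3 -c "
from h import *
turnplan(39.5,67.8)"
```

```text
t 10.35 pos [523.8 -97.1  67.9] jaw 39.5 F [-3.6  0.4  7.4] op 24.7 n 1
[0, 0.05, -0.02, 0.01, 0.003, 0.002, 0.0] ,
axis now [524.7  -97.89] M [0.16 0.71 0.  ]
```

Call:
drive_tool(motion=[[0,0.06,-0.05,0.05,0,0,0],[0,0.04,-0.03,0.05,0,0,0]])

```text
clock: 10.55
ee_pos: [523.7, -97.1, 68.3]
tcp_rot: [0.003, 0.427, 0.904, 0.002]
force: [-2.2, 1.1, 8.1]
opening: 24.4
```

```bash
python3 -c "
from h import *
turnplan(39.5,67.8)"
```

```text
t 10.55 pos [523.7 -97.1  68.3] jaw 39.5 F [-2.2  1.1  8.1] op 24.4 n 1
[0, 0.04, -0.01, 0.05, 0.005, 0.004, 0.0] ,
axis now [524.58 -97.86] M [ 0.08  0.5  -0.05]
```

Call:
drive_tool(motion=[[0,0.04,-0.02,0.13,0.005,0.004,0],[0,0.03,-0.02,0.13,0,0,0],[0,0.02,-0.01,0.1,0,0,0.08],[0,0.02,0,0.1,0,0,0.08]])

```text
clock: 10.95
ee_pos: [524.1, -96.9, 67.0]
tcp_rot: [0.001, 0.5, 0.866, 0.002]
force: [-2.4, 1.3, 8.6]
opening: 24.9
```

```bash
python3 -c "
from h import *
turnplan(20,67.6)"
```

```text
t 10.95 pos [524.1 -96.9  67. ] jaw 30.0 F [-2.4  1.3  8.6] op 24.9 n 2
[0, 0.03, -0.01, -0.03, 0.002, 0.0, 0.087] ,
[0, 0.03, -0.02, -0.03, 0.002, 0.0, 0.087] ,
axis now [524.88 -97.83] M [0.16 0.67 0.01]
```

Call:
drive_tool(motion=[[0,0.03,0,0.06,0.002,0,0.12],[0,0.03,0,0.07,0,0,0.12],[0,0.02,0,0.07,0,0,0.12]])

```text
clock: 11.25
ee_pos: [524.8, -96.6, 67.4]
tcp_rot: [0.001, 0.652, 0.758, 0.002]
force: [-1.9, 1.5, 8.0]
opening: 24.7
```

```bash
python3 -c "
from h import *
turnplan(-10,67.6)
shot('w8',[524,-97.5,65],80,65,4.5)"
```

```text
t 11.25 pos [524.8 -96.6  67.4] jaw 8.6 F [-1.9  1.5  8. ] op 24.7 n 3
[0, 0.01, -0.02, -0.01, 0.002, 0.0, 0.108] ,
[0, 0.01, -0.02, -0.01, 0.002, 0.0, 0.108] ,
[0, 0.0, -0.02, -0.01, 0.002, 0.0, 0.108] ,
axis now [525.17 -97.67] M [0.   0.63 0.12]
t 11.25 [524.8 -96.6  67.4] jaw 8.57 F [-1.9  1.5  8. ] op 24.7
crop 172 181 4.5
```

View pics/w8z.png

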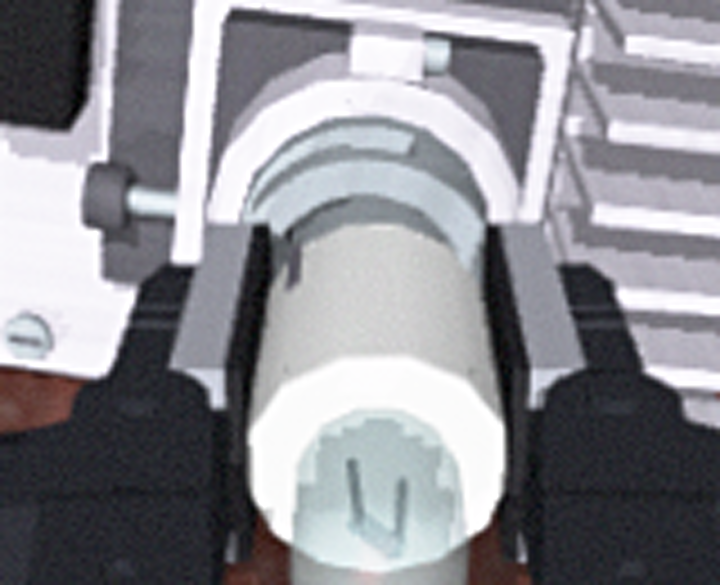

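Call:
drive_tool(motion=[[0,0.01,-0.02,0.07,0,0,0.12],[0,0.01,-0.02,0.07,0,0,0.12],[0,0.01,-0.02,0.07,0,0,0.12],[0,0.01,-0.02,0.07,0,0,0.12]])

```text
clock: 11.7
ee_pos: [525.6, -96.9, 67.6]
tcp_rot: [0.002, 0.82, 0.572, 0.004]
force: [-1.9, 0.1, 7.4]
opening: 24.2
```

```bash
python3 -c "
from h import *
turnplan(-38,67.6,ax=(524.7,-97.7))"
```

```text
t 11.7 pos [525.6 -96.9  67.6] jaw -20.2 F [-1.9  0.1  7.4] op 24.2 n 3
[0, 0.0, -0.01, 0.0, 0.002, -0.002, 0.104] ,
[0, 0.0, -0.01, 0.0, 0.002, -0.002, 0.104] ,
[0, 0.0, -0.01, 0.0, 0.002, -0.002, 0.104] ,
axis now [525.42 -98.01] M [-0.07  0.56  0.06]
```

Call:
drive_tool(motion=[[0,0.0,-0.02,0.08,0.003,-0.003,0.12],[0,0.0,-0.02,0.08,0,0,0.12],[0,0,-0.01,0.08,0,0,0.06]])

```text
clock: 12.0
ee_pos: [526.2, -97.3, 67.4]
tcp_rot: [0.001, 0.899, 0.437, 0.003]
force: [-2.3, 0.7, 7.7]
opening: 24.6
```

```bash
python3 -c "
from h import *
turnplan(-42,67.6,ax=(524.7,-97.7))"
```

```text
t 12.0 pos [526.2 -97.3  67.4] jaw -38.1 F [-2.3  0.7  7.7] op 24.6 n 1
[0, -0.01, -0.1, -0.02, 0.005, -0.005, 0.068] ,
axis now [525.6  -98.31] M [0.11 0.67 0.09]
```

Call:
drive_tool(motion=[[0,0,-0.04,0.08,0.004,-0.004,0.04],[0,0,-0.04,0.08,0,0,0.04]])

```text
clock: 12.2
ee_pos: [526.3, -97.3, 67.3]
tcp_rot: [0.001, 0.917, 0.4, 0.001]
force: [-2.5, 0.4, 8.8]
opening: 24.7
```

```bash
python3 -c "
from h import *
turnplan(-45,67.6,ax=(524.7,-97.7))"
```

```text
t 12.2 pos [526.3 -97.3  67.3] jaw -42.9 F [-2.5  0.4  8.8] op 24.7 n 1
[0, -0.02, -0.11, -0.03, 0.002, -0.001, 0.037] ,
axis now [525.64 -98.3 ] M [0.04 0.72 0.13]
```

Call:
drive_tool(motion=[[0,0,-0.04,0.07,0,0,0.03],[0,0,-0.04,0.07,0,0,0.03]])

```text
clock: 12.4
ee_pos: [525.8, -97.4, 67.3]
tcp_rot: [0.001, 0.929, 0.371, 0.001]
force: [-3.4, 0.4, 10.0]
opening: 24.6
```

```bash
python3 -c "
from h import *
turnplan(-45,67.6,ax=(524.7,-97.7))"
```

```text
t 12.4 pos [525.8 -97.4  67.3] jaw -46.4 F [-3.4  0.4 10. ] op 24.6 n 1
[0, 0.01, -0.08, -0.03, 0.003, -0.002, -0.025] ,
axis now [525.15 -98.3 ] M [0.09 0.79 0.2 ]
```

Call:
drive_tool(motion=[[0,0,-0.02,0.06,0,0,0.03],[0,0,0,0.06,0,0,0.03]])

```text
clock: 12.6
ee_pos: [525.5, -97.4, 67.3]
tcp_rot: [0.001, 0.939, 0.343, 0.001]
force: [-2.0, 1.1, 8.2]
opening: 24.5
```

```bash
python3 -c "
from h import *
turnplan(-45,67.6,ax=(524.7,-97.7))"
```

```text
t 12.6 pos [525.5 -97.4  67.3] jaw -49.8 F [-2.   1.1  8.2] op 24.5 n 1
[0, 0.03, -0.06, -0.03, 0.002, -0.002, -0.085] ,
axis now [524.77 -98.3 ] M [0.1  0.68 0.46]
```

```bash
python3 -c "
from h import *
shot('w9',[524,-97.5,65],80,65,4.5)"
```

```text
t 12.6 [525.5 -97.4  67.3] jaw -49.84 F [-2.   1.1  8.2] op 24.5
crop 174 181 4.5
```

View pics/w9z.png

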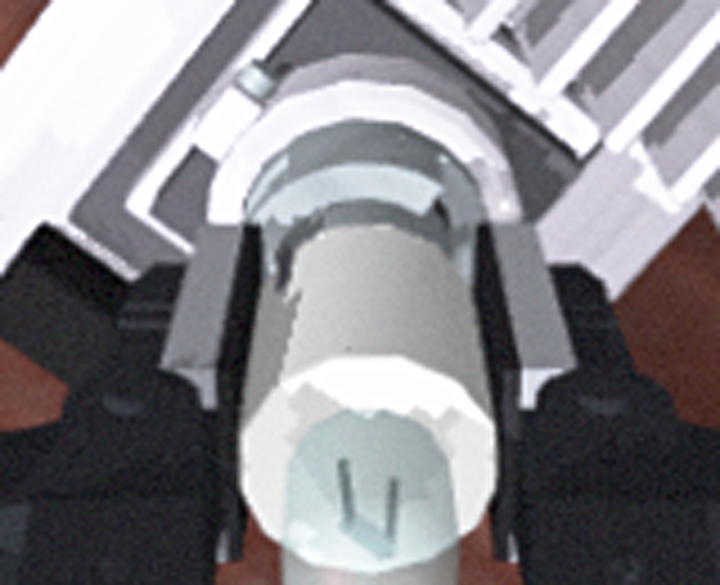

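Call:
drive_tool(motion=[[0,0,0,0.07,0,0,-0.03]])

```text
clock: 12.75
ee_pos: [525.5, -97.4, 67.3]
tcp_rot: [0.0, 0.934, 0.358, 0.001]
force: [-3.5, 1.4, 9.5]
opening: 24.4
```

```bash
python3 -c "
from h import *
turnplan(-45,67.6,ax=(524.7,-97.7))"
```

```text
t 12.75 pos [525.5 -97.4  67.3] jaw -48.1 F [-3.5  1.4  9.5] op 24.4 n 1
[0, 0.03, -0.06, -0.03, 0.002, -0.002, -0.053] ,
axis now [524.8  -98.32] M [0.22 0.75 0.12]
```

Call:
drive_tool(motion=[[0.6,0,0,0,0,0,0],[0.6,0,0,0,0,0,0],[0.6,0,0,0,0,0,0],[0.6,0,0,0,0,0,0],[0.6,0,0,0,0,0,0]])

```text
clock: 13.25
ee_pos: [526.3, -97.4, 66.9]
tcp_rot: [0.001, 0.934, 0.358, 0.002]
force: [-0.9, -0.0, -0.6]
opening: 51.1
```

```bash
cat > lf.py <<'E'
from h import *
from scipy.optimize import least_squares
import sys
n=sys.argv[1]
m,a,d=shot(n,[524,-97.5,65],80,65,4.5)
s,p,T=pose();print("M",np.round(s["moment"],2))
W,u,v=cloud(m,d,120,400,60,370);k=np.hypot(W[:,0]-524.2,W[:,1]+97.6)<20;W=W[k]
h,e=np.histogram(W[:,2],bins=np.arange(55,135,1));print([(int(b),int(c)) for b,c in zip(e,h) if c>60])
E
python3 lf.py w10
```

```text
t 13.25 [526.3 -97.4  66.9] jaw -48.05 F [-0.9 -0.  -0.6] op 51.1
crop 173 183 4.5
M [ 0.01 -0.01  0.06]
[(60, 92), (61, 346), (62, 309), (95, 62), (100, 71), (103, 61), (104, 106), (105, 541), (106, 513), (107, 68), (116, 72), (120, 79), (121, 94), (122, 90), (123, 94), (124, 149), (125, 147), (126, 152), (127, 167)]
```

View pics/w10z.png

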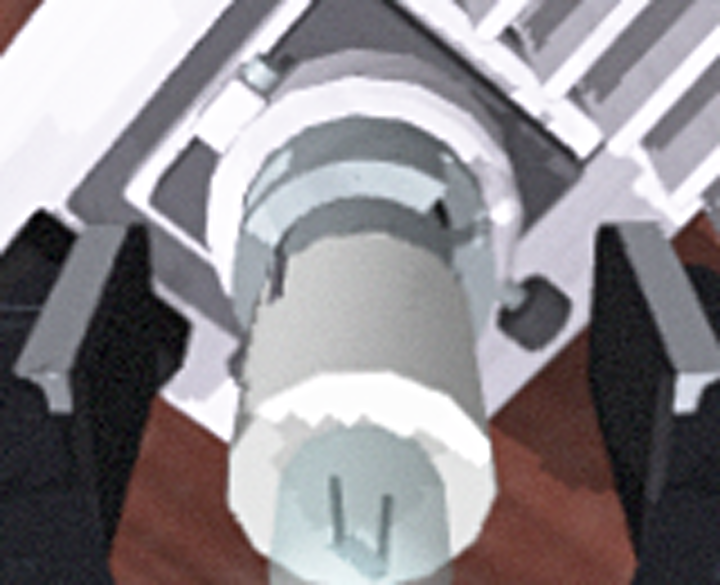

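Call:
drive_tool(motion=[[0.7,0,0,-0.5,0,0,0],[0.7,0,0,-1,0,0,0],[0.7,0,0,-1.5,0,0,0],[0.7,0,0,-2,0,0,0],[0.7,0,0,-2.5,0,0,0],[0.7,0,0,-3,0,0,0],[0.7,0,0,-2,0,0,0],[0.7,0,0,0,0,0,0]])

```text
clock: 14.1
ee_pos: [526.2, -98.8, 203.3]
tcp_rot: [0.002, 0.934, 0.357, 0.003]
force: [-0.0, 0.2, -0.9]
opening: 59.9
```

```bash
python3 lf.py w11
```

```text
t 14.1 [526.2 -98.8 203.3] jaw -48.21 F [-0.   0.2 -0.9] op 59.9
crop 172 118 4.5
M [-0.02 -0.02 -0.01]
[(61, 105), (62, 86), (105, 137), (106, 153)]
```

View pics/w11z.png

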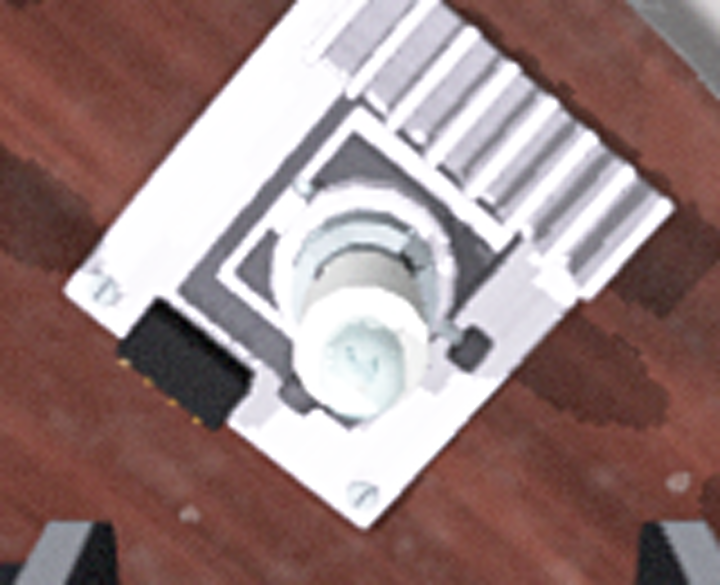

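```bash
python3 - <<'E'
from h import *
import pickle
m,p,q,a,d,s=pickle.load(open("pics/w11.pkl","rb"))
W,u,v=cloud(m,d,172,332,118,260);k=np.hypot(W[:,0]-524.2,W[:,1]+97.6)<18;W=W[k]
n=W[(W[:,2]>104.5)&(W[:,2]<107.5)];r=W[(W[:,2]>60.5)&(W[:,2]<63.5)];b=W[W[:,2]>126]
print("necktop",np.median(n[:,2]),n[:,:2].mean(0),"rim",np.median(r[:,2]),"diff",np.median(n[:,2])-np.median(r[:,2]),"bulb",np.median(b,0))
A=np.c_[n[:,:2]-n[:,:2].mean(0),np.ones(len(n))];print("tilt rad",np.linalg.lstsq(A,n[:,2],rcond=None)[0])
a,d=eyes.camera("top");cv2.imwrite("pics/top1.png",a)
E
```

```text
necktop 106.0201914340342 [526.89742048 -95.08933522] rim 61.897572561022486 diff 44.12261887301172 bulb [524.75228128 -96.95045258 127.21105166]
tilt rad [ 1.86070461e-03 -5.58290717e-03  1.06010008e+02]
```

View pics/top1.png

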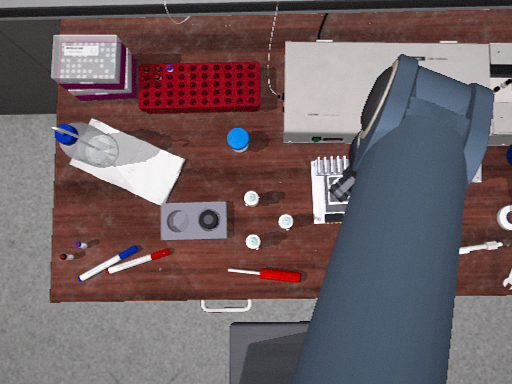

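The close view (w11) shows the lamp upright in the holder: its neck top is 44.1 mm above the rim, and 44 mm is expected when locked. In the top view the left pocket at (178,220) is empty. The cap (208,219), the jar (237,138) and the three other lamps (251,198), (286,221), (252,242) haven't moved. I'm handing in.

```bash
python3 -c "
from bench import sign_off,ctrl
print(ctrl.state()['clock']);print(sign_off())"
```

```text
14.2
the job is handed in; nothing more can be done
None
```

The lamp is fitted and, by the height check, locked in the holder. I handed the job in at 14.2 s of the 72 s allowed.

**What I did:** I took the leftmost lamp, the one in the tray, by its ceramic neck. I found the holder's centre and slot angle (about −9°) from wrist-camera depth and lowered the lugs into the slots. Then I pressed against the spring (8–10 N measured) and turned the lamp clockwise until the torque rose at the stop. I eased the gripper back about 1.7° to take off the twist, let go and backed straight up.

**Last checks:**
- **Height:** the neck top stands 44.1 mm above the rim, so the underside is about 16 mm below it. That matches lugs up in the notches; 18 mm would mean they were still under the roof, and 12 mm that the lamp was not locked.
- **Tilt and contact:** the lamp is upright to within 0.006 rad. The robot's force readings are near zero and it touches nothing.
- **Other things:** the dust cap, jar and spare lamps look unmoved in the top view.

**Not quite as expected:**
- **Turn angle:** the gripper turned about 89° in all, against the 84° to the end stop. The rest is start play in the slot plus some twist or slip of the lamp in the grip at the stop, where the torque peaked at about 0.46 N m.
- **Side force:** there was a side force of 2–3.6 N while the lamp was in the bore, because its grip offset was about 1 mm off. It was gone after I let go.

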